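# Nest the washed saucepans with their handles fanned and top them with the strainer

## Task

Put the washed saucepans away as one stack: first stand the large pan squarely on the cork trivet, then nest whichever other pans are there inside it, each flat on the floor of the next larger one, with the handles fanned like a hand of cards - any two at least 30 degrees apart, and every one within a quarter turn of the large pan's handle, to either side. Last, set the conical strainer point down in the mouth of the topmost pan, so that it seats level and centred, and let go; leave the other things on the counter where they are and standing.

Things in the scene. Friction and masses are not known exactly. Their poses are not given: they have to be found in the camera images.
- pan_large: large saucepan, steel, black handle: rim 140 mm across outside, foot 124, 65 tall, wall 3, floor 7 thick (a pan nested in it stands 7 mm higher; a few mm of sideways play), about 0.34 kg +-25 %. Origin: centre of the underside; z up out of the mouth, x along the handle. Always present.
- pan_large_tip (a point): point near the black handle's outer end, on its centreline, 165 mm from the large pan's axis, 96 above its underside. The straight handle, 105 mm long, 15 wide, 13 thick, flat-sided, leaves the rim at x = 68, centreline z = 70, rising outward at 15 degrees, so it clears the rim below. Good pinch: x = 108, z = 81 mm, fingers closing along y.
- pan_medium: medium saucepan, steel, blue handle: rim 122 mm across outside, foot 106, 65 tall, wall 3, floor 7 thick (a pan nested in it stands 7 mm higher; a few mm of sideways play), about 0.29 kg +-25 %. Origin: centre of the underside; z up out of the mouth, x along the handle. May be absent (None).
- pan_medium_tip (a point): point near the blue handle's outer end, on its centreline, 156 mm from the medium pan's axis, 96 above its underside. The straight handle, 105 mm long, 15 wide, 13 thick, flat-sided, leaves the rim at x = 59, centreline z = 70, rising outward at 15 degrees, so it clears the rim below. Good pinch: x = 99, z = 81 mm, fingers closing along y.
- pan_small: small saucepan, steel, green handle: rim 104 mm across outside, foot 88, 65 tall, wall 3, floor 7 thick (a pan nested in it stands 7 mm higher; a few mm of sideways play), about 0.24 kg +-25 %. Origin: centre of the underside; z up out of the mouth, x along the handle. May be absent (None).
- pan_small_tip (a point): point near the green handle's outer end, on its centreline, 147 mm from the small pan's axis, 96 above its underside. The straight handle, 105 mm long, 15 wide, 13 thick, flat-sided, leaves the rim at x = 50, centreline z = 70, rising outward at 15 degrees, so it clears the rim below. Good pinch: x = 90, z = 81 mm, fingers closing along y.
- pan_mini: mini saucepan, steel, orange handle: rim 86 mm across outside, foot 70, 65 tall, wall 3, floor 7 thick (a pan nested in it stands 7 mm higher; a few mm of sideways play), about 0.2 kg +-25 %. Origin: centre of the underside; z up out of the mouth, x along the handle. May be absent (None).
- pan_mini_tip (a point): point near the orange handle's outer end, on its centreline, 138 mm from the mini pan's axis, 96 above its underside. The straight handle, 105 mm long, 15 wide, 13 thick, flat-sided, leaves the rim at x = 41, centreline z = 70, rising outward at 15 degrees, so it clears the rim below. Good pinch: x = 81, z = 81 mm, fingers closing along y.
- trivet: flat round cork trivet, 136 mm across, 10 mm thick, fixed to the counter. Origin: centre of its underside, at counter height
- strainer: conical steel strainer, 106 mm across at the top, narrowing to a flat, heavy 60 mm foot, 57 tall; its cone rests on a pan's rim, foot then 42 mm above the mini pan's underside or 21 above the small one's. Red arched handle: top bar 56 long in x, 10 wide in y, 10 thick, centre 104 mm above the origin, free below down to z = 57. Origin: centre of the foot's underside, z up. About 0.16 kg
- bowl: blue ceramic bowl, 100 mm across, 45 mm tall; bystander. Origin: centre of the underside
- tumbler: pink plastic tumbler, 68 mm across, 90 mm tall; bystander. Origin: centre of the underside
- salt_jar: white jar with blue cap, 60 mm across, 120 mm tall; bystander. Origin: centre of the underside
- jam_jar: amber glass jar with a red cap, 60 mm across, 90 mm tall; bystander. Origin: centre of the underside
- mug: white mug, 80 mm across, 90 mm tall, handle at its +y; bystander. Origin: centre of the underside
- wooden_spoon: wooden spoon, 260 mm long, lying flat; origin near its middle; bystander
Things that resemble listed ones, but are neither listed nor needed, are in the scene too. What is shaped like the strainer but yellow is not meant.

How it is judged:
By the outcome, as a careful person would: the job done as asked, in the order asked, and still so for the second after the job is handed in, with the robot touching nothing.
Of pan_medium, pan_small, pan_mini only 2 to 3 are there at a start; the rules pass over those that are not, and their reading is None.
At some moment in a run one of pan_small, pan_mini, strainer may be knocked a few centimetres aside while the robot is not near it.
It also fails if it takes over 210 s, if anything falls off the work surface, if the arm or the gripper's body presses on something with over 40 N, if the wrist force passes 120 N, or if a joint passes its speed limit or range.

## Robot

A 6-joint arm with a two-finger parallel gripper is mounted at the origin on the work surface. World frame = base frame: x ahead of the robot, y to its left, z up, the work surface at z = 0. Lengths are in m, angles in degrees, forces in N, time in s.
With the tool pointing down it reaches from about 0.4 to 0.825 m from the base axis. Payload 7 kg.
Tool frame: the origin (TCP) lies on the centre line of the jaws, within the pads' length; the fingertips stand 19 mm ahead of it and the grasp point (between the pads) is the TCP (bot.finger_overhang is the distance from the TCP to the fingertips, in m); z points along the fingers, y is the direction in which the jaws open and shut (so a half turn about z gives the same grasp; the last joint's range is limited). The gripper opens to 85 mm and grips with 20 to 120 N. Pads are 22 mm wide; open, the fingers measure 114 mm over their backs; the gripper's body (76 mm by 85 mm) begins 54 mm behind the grasp point. The pads swing forward as they close: fully open they stand 13 mm farther back than shut.
Start: joints at [-59.525, 20.546, 0.682, 0, -70.136, -16.507], TCP at [0.163, -0.655, 0.221] pointing down, gripper open.
Joint ranges: [-176.03, 176.03], [-82.01, 121.73], [-58.28, 71.71], [-173.87, 95.51], [-174.79, -0.11], [-173.66, 173.66]. Speed limits (degrees/s): [136.94, 136.94, 172.46, 180, 180, 180].

## Interface

Orientations are given as [roll, pitch, yaw] about the fixed x, y, z axes, in that order (R = Rz(yaw) Ry(pitch) Rx(roll)).
In Python, from workcell import bot, get_image, get_calibration gives the robot as it stands.
- The arm moves only by the tool move_arm, never from a script. Its argument "motion" is a list of rows, each a list of 3 entries, a list of its own where there are three numbers: the closure in counts, from 0 (fully open) to 255 (shut), then the shift along the tool's x, y, z in cm, then the turn, a rotation vector about the tool's x, y, z in units of 5 degrees (1.0 is 5 degrees). A call has 1 to 12 rows; each row is the pose to reach, as a shift and turn from the pose measured when the call began, along the tool's axes at that moment; what a row does not reach only later rows make up. A row lasts 1/12 s, in which the tool goes at most 41.7 mm and 7.16 degrees, less where a joint would pass 70% of its speed; a pose out of reach is approached as far as the arm can. A call with a gripper value outside its range is refused whole. The fingers move at their own pace and stop on an object; "grip_force" is the grip in N (left out, the last holds). Time passes only in rows, so rows that repeat a pose let the fingers close. It gives the time, the measured TCP pose, the force and the opening at its end, in the units of the state.
- bot.sense(): the state, without advancing time (a new reading comes with each control period).
- get_image(name): name is "side" or "top"; returns the picture (480x640x3 uint8, red, green, blue); there is no depth.
- get_calibration(name): a dict with "camera_matrix" (3x3 intrinsics, pixels), "world_from_camera" (4x4, takes a point from camera to world coordinates). Camera axes: x right, y down, z forward; pixel columns grow to the right and rows downward; lengths in m; the calibration is good to about 2 mm. A picture is of the moment at which its call begins. get_calibration takes no time and is no camera call.
- bot.sign_off(): hands the job in, once; it reports no verdict.
The state is a dict: "time": time; "joint_pos": joint angles; "qd": joint speeds; "effort": joint torques, N m; "eef_pos": TCP position; "orientation": TCP orientation; "wrist_force": force on the tool from outside, world axes, zero at the start; "moment": the same for the moment, N m; "opening": finger opening in m.
Only numpy, scipy, OpenCV 4.12 (cv2) and the standard library are available. Lean on these libraries where they do the work, as an engineer would, in place of code of your own. Each camera call takes 0.05 s, during which the arm holds its last target. There are 200 camera calls.

## Working session

There is one attempt and no reset: what is moved stays moved. The work goes in short steps, Python scripts to look and compute and a tool call to move; the robot and the scene stay as the last step left them, time stands still between calls to the robot, and variables do not carry over. Pictures are saved under pics/ and viewed, on a budget of 14 in all, crops included, one or two more only if the job needs it, and the job is handed in when it is done.

Besides the shell and the picture viewer there is one more tool, called after "Emit:" as name([rows], argument=value, ...), one row to a line, values as JSON. move_arm: Moves the arm, as the interface text tells. Its arguments: {"type":"object","properties":{"motion":{"type":"array"},"grip_force":{"type":"number"}},"required":["motion"]}

```bash
ls; mkdir -p pics; python3 - <<'E'
from workcell import bot,get_image,get_calibration
import cv2,numpy as np
np.set_printoptions(precision=4,suppress=True)
for n in("side","top"):
    im=get_image(n); cv2.imwrite(f"pics/{n}0.png",im[:,:,::-1]); c=get_calibration(n)
    print(n,c["camera_matrix"],c["world_from_camera"])
print(bot.sense(),bot.finger_overhang)
E
```

```text
pics
side [[541.0276   0.     311.5136]
 [  0.     541.0276 235.5837]
 [  0.       0.       1.    ]] [[-0.9437 -0.1793  0.278   0.1691]
 [-0.3303  0.5598 -0.76    1.0919]
 [-0.0194 -0.809  -0.5875  0.9165]
 [ 0.      0.      0.      1.    ]]
top [[602.9092   0.     318.044 ]
 [  0.     602.9092 242.2249]
 [  0.       0.       1.    ]] [[ 0.0078 -0.9977  0.0679  0.4466]
 [-0.9999 -0.0084 -0.0078  0.0066]
 [ 0.0084 -0.0679 -0.9977  1.859 ]
 [ 0.      0.      0.      1.    ]]
{'time': 0.1, 'joint_pos': array([-59.5228,  20.5867,   0.6399,  -0.0184, -70.1352, -16.5075]), 'qd': array([ 0.0048, -0.0961,  0.2111,  0.103 , -0.1197, -0.0883]), 'effort': array([ -0.0021, -58.4768,  29.4107,   6.9546,  -0.0032,  -0.    ]), 'eef_pos': array([ 0.1628, -0.6546,  0.2204]), 'orientation': array([ 179.9165,   -0.0067, -166.0365]), 'wrist_force': array([ 0.4559, -0.0806,  0.7929]), 'moment': array([ 0.0629,  0.0075, -0.0019]), 'opening': 0.08537617176397568} 0.019
```

View pics/top0.png

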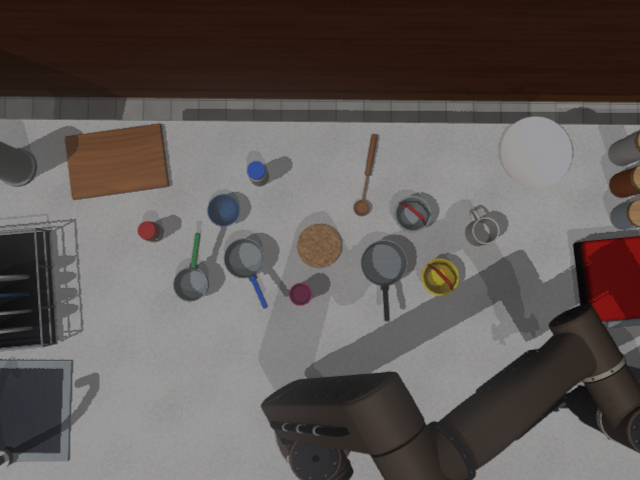

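View pics/side0.png

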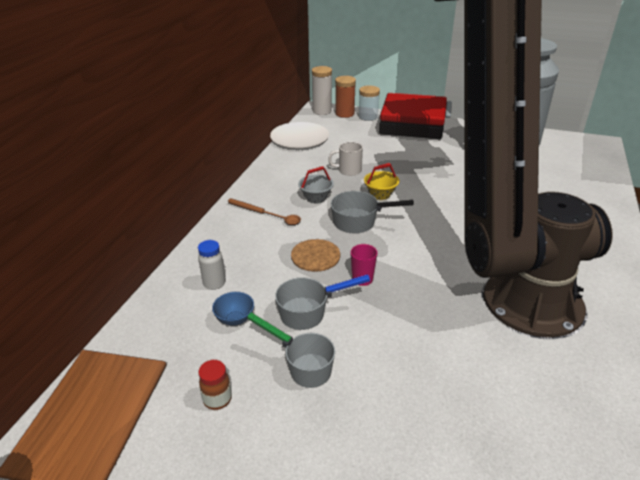

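The top view shows the large black-handled pan (384,262), medium blue (243,258), small green (191,283), and the trivet (319,245). There's no orange handle in sight. Strainer candidates are the red-handled one at (413,212) and the yellow one at (440,277); the red-handled steel one fits, since yellow is excluded.

```bash
cat > h.py <<'E'
from workcell import bot,get_image,get_calibration
import cv2,numpy as np
from scipy.spatial.transform import Rotation as Ro
np.set_printoptions(precision=3,suppress=True)
def ray(n,uv,z):
    c=get_calibration(n);T=np.array(c["world_from_camera"]);K=np.array(c["camera_matrix"])
    uv=np.atleast_2d(np.float64(uv))
    d=(T[:3,:3]@np.linalg.inv(K)@np.c_[uv,np.ones(len(uv))].T).T
    return T[:3,3]+d*((z-T[2,3])/d[:,2])[:,None]
def proj(n,p):
    c=get_calibration(n);T=np.linalg.inv(c["world_from_camera"]);K=np.array(c["camera_matrix"])
    q=(T[:3,:3]@np.atleast_2d(p).T).T+T[:3,3]; q=(K@q.T).T; return q[:,:2]/q[:,2:]
RNG={'blue':((108,150,70),(128,255,255)),'green':((50,120,40),(85,255,255)),'red':((0,150,80),(6,255,255)),
 'orange':((8,170,150),(20,255,255)),'black':((0,0,0),(180,255,48))}
def mask(im,col):
    return cv2.inRange(cv2.cvtColor(im,cv2.COLOR_RGB2HSV),*map(np.array,RNG[col]))
def blob(im,col,near,rad=45):
    m=mask(im,col);w=np.zeros_like(m);cv2.circle(w,tuple(int(v) for v in near),rad,255,-1);m&=w
    n,l,s,c=cv2.connectedComponentsWithStats(m); k=1+np.argmax(s[1:,4]); v,u=np.nonzero(l==k)
    return np.c_[u,v].astype(float)
def pan(im,col,near,base,off,z0=0.,rad=45):
    """handle from top view: yaw and origin; off = x of rim exit (68,59,50,41 mm)"""
    uv=blob(im,col,near,rad); P=ray("top",uv,z0+.088)[:,:2]; c=P.mean(0)
    d=np.linalg.svd(P-c,full_matrices=False)[2][0]; d*=np.sign(d@(c-np.array(base)))
    t=(P-c)@d; yaw=np.degrees(np.arctan2(d[1],d[0]))
    return c-(off+.0507)*d, yaw, len(P), np.ptp(t)
def rows(p,yaw=None,R=None):
    """tool shift (cm) and turn (5 deg) from now to world p with tool down; jaw y axis at angle yaw (mod 180)"""
    s=bot.sense();p0=np.array(s["eef_pos"]);R0=Ro.from_euler("xyz",s["orientation"],degrees=True)
    if R is None:
        best=min((( Ro.from_euler("xyz",[180,0,yaw+90+k],degrees=True)) for k in (0,180)),key=lambda r:(R0.inv()*r).magnitude())
    else: best=R
    return np.round(R0.inv().apply(np.array(p)-p0)*100,2), np.round(np.degrees((R0.inv()*best).as_rotvec())/5,2)
E
python3 - <<'E'
from h import *
im=get_image("top")
print("trivet", end=' ')
h=cv2.cvtColor(im,cv2.COLOR_RGB2HSV); m=cv2.inRange(h,np.array((5,70,60)),np.array((25,200,255)))
w=np.zeros_like(m);cv2.circle(w,(319,245),32,255,-1);m&=w
c=max(cv2.findContours(m,0,1)[0],key=cv2.contourArea); (u,v),r=cv2.minEnclosingCircle(c); e=cv2.fitEllipse(c)
print(ray("top",[(u,v),e[0]],.010),r,e)
for col,near,b,off,rr in(('black',(387,303),(384,262),.068,.07),('blue',(259,292),(243,258),.059,.061),('green',(195,252),(191,283),.050,.052)):
    bw=ray("top",b,.065)[0,:2]; o,y,n,L=pan(im,col,near,bw,off,rad=28)
    pinch=o+(off+.04)*np.array([np.cos(np.radians(y)),np.sin(np.radians(y))])
    print(col,"rough",bw,"origin",o,"yaw",y,n,L,"pinch",pinch,np.hypot(*pinch))
m=mask(im,'orange');print("orange px",np.count_nonzero(m))
m=mask(get_image("side"),'orange');print("orange px",np.count_nonzero(m))
P=ray("top",blob(im,'red',(413,211),20),.107)[:,:2];c=P.mean(0);d=np.linalg.svd(P-c)[2][0];print("strainer",c,np.degrees(np.arctan2(d[1],d[0])),len(P))
big=cv2.resize(im[180:320,160:460],None,fx=2.6,fy=2.6,interpolation=cv2.INTER_CUBIC)
cv2.imwrite("pics/crop1.png",big[:,:,::-1])
E
```

```text
trivet [[ 0.563 -0.01   0.01 ]
 [ 0.563 -0.01   0.01 ]] 21.747840881347656 ((318.78118896484375, 245.40756225585938), (42.58237075805664, 42.619422912597656), 172.41110229492188)
black rough [ 0.511 -0.204] origin [ 0.513 -0.2  ] yaw -176.89188995105638 136 0.0996339322610558 pinch [ 0.406 -0.206] 0.4548037181819176
blue rough [0.52  0.215] origin [0.523 0.212] yaw -155.6670838481224 112 0.09563257921545068 pinch [0.433 0.172] 0.46586877714650576
green rough [0.444 0.368] origin [0.44  0.367] yaw -6.817953602894266 89 0.09504892372829123 pinch [0.529 0.356] 0.6379137392673377
orange px 0
orange px 34
strainer [ 0.658 -0.29 ] -129.64505447221228 49
```

View pics/crop1.png

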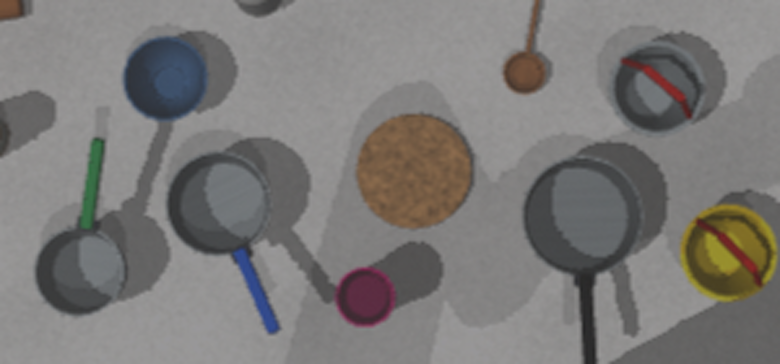

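The crop confirms the red-handled steel strainer at crop (658,88), i.e. top (413,213); the one at (729,253) is yellow and not meant. Now to the large pan.

```bash
python3 - <<'E'
from h import *
print(rows((.405,-.206,.17),-176.9+90))
print(rows((.405,-.206,.081),-176.9+90))
E
```

```text
(array([-34.33,  37.7 ,   5.1 ]), array([ 0.01, -0.  ,  2.17]))
(array([-34.33,  37.69,  14.  ]), array([ 0.01, -0.  ,  2.17]))
```

Emit:
move_arm([
  [0,[-8.6,9.4,1.0],[0,0,0.5]],
  [0,[-17.2,18.8,1.5],[0,0,1.0]],
  [0,[-25.7,28.3,2.5],[0,0,1.6]],
  [0,[-34.3,37.7,4],[0,0,2.2]],
  [0,[-34.3,37.7,4],[0,0,2.2]],
  [0,[-34.3,37.7,4],[0,0,2.2]],
  [0,[-34.3,37.7,4],[0,0,2.2]],
  [0,[-34.3,37.7,4],[0,0,2.2]],
  [0,[-34.3,37.7,5],[0,0,2.2]],
  [0,[-34.3,37.7,5],[0,0,2.2]],
  [0,[-34.3,37.7,5],[0,0,2.2]],
  [0,[-34.3,37.7,5],[0,0,2.2]],
], grip_force=110)

```text
time: 1.2
eef_pos: [0.3992, -0.2152, 0.1728]
orientation: [180.0, 0.0, -177.0]
wrist_force: [1.0, -0.3, 0.1]
opening: 0.0854
```

```bash
python3 - <<'E'
from h import *
im=get_image("top");cv2.imwrite("pics/t2.png",im[150:390,190:510,::-1].repeat(2,0).repeat(2,1))
for n in("top","side"): print("orange",np.count_nonzero(mask(get_image(n),'orange')),np.argwhere(mask(get_image(n),'orange')).mean(0))
print(bot.sense()["eef_pos"],rows((.405,-.206,.081),-176.9+90))
E
```

```text
orange 0 [nan nan]
orange 1 [479.   32.5]
[ 0.399 -0.217  0.173] (array([-0.68,  1.04,  9.17]), array([ 0.01, -0.01, -0.01]))<stdin>:3: RuntimeWarning: Mean of empty slice.
  ret = um.true_divide(
```

View pics/t2.png

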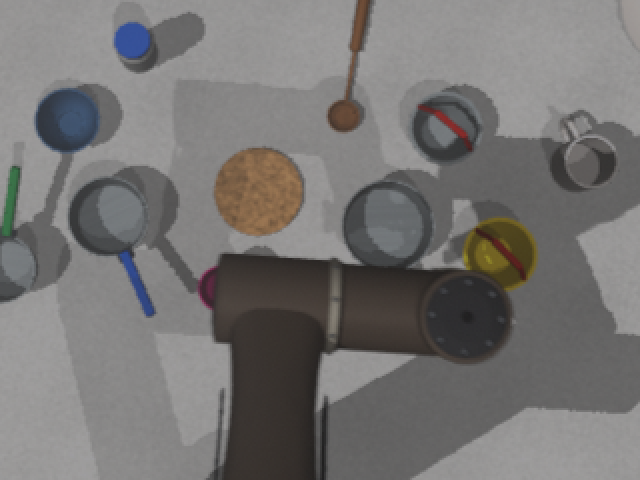

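The view shows trivet, pans and both strainers undisturbed and still no orange handle, so there's no mini pan. Descending onto the black handle.

Emit:
move_arm([
  [0,[-0.7,1.0,3],[0,0,0]],
  [0,[-0.7,1.0,6],[0,0,0]],
  [0,[-0.7,1.0,9.2],[0,0,0]],
  [0,[-0.7,1.0,9.2],[0,0,0]],
  [0,[-0.7,1.0,9.2],[0,0,0]],
  [0,[-0.7,1.0,9.2],[0,0,0]],
  [255,[-0.7,1.0,9.2],[0,0,0]],
  [255,[-0.7,1.0,9.2],[0,0,0]],
  [255,[-0.7,1.0,9.2],[0,0,0]],
  [255,[-0.7,1.0,9.2],[0,0,0]],
  [255,[-0.7,1.0,9.2],[0,0,0]],
  [255,[-0.7,1.0,9.2],[0,0,0]],
], grip_force=110)

```text
time: 2.45
eef_pos: [0.4054, -0.2063, 0.081]
orientation: [179.9, 0.0, -176.9]
wrist_force: [0.3, 0.0, -0.3]
opening: 0.0123
```

Emit:
move_arm([
  [255,[0,0,0],[0,0,0]],
  [255,[0,0,0],[0,0,0]],
  [255,[0,0,0],[0,0,0]],
  [255,[0,0,0],[0,0,0]],
])

```text
time: 2.78
eef_pos: [0.4053, -0.2063, 0.081]
orientation: [179.9, -0.0, -176.9]
wrist_force: [-0.8, 0.7, 0.0]
opening: -0.0002
```

```bash
python3 - <<'E'
from h import *
s=bot.sense();print(s["time"],s["eef_pos"],s["wrist_force"],s["opening"],s["moment"])
E
```

```text
2.7833 [ 0.405 -0.206  0.081] [-0.807  0.722  0.031] -0.00015363114232703416 [ 0.029  0.006 -0.026]
```

The jaws shut to zero, so the grasp missed. Looking from the side.

```bash
python3 - <<'E'
from h import *
im=get_image("side");cv2.imwrite("pics/s3.png",cv2.resize(im[120:270,260:460],None,fx=3.5,fy=3.5)[:,:,::-1])
print(proj("side",[(.405,-.206,.081)]),proj("top",[(.405,-.206,.081)]))
E
```

```text
[[389.423 203.013]] [[385.18  297.982]]
```

View pics/s3.png

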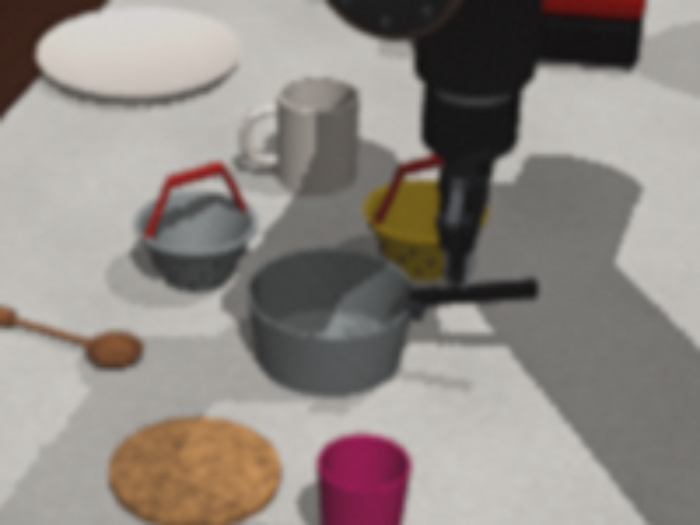

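```bash
python3 - <<'E'
from h import *
a=cv2.imread("pics/side0.png")[:,:,::-1].copy(); b=get_image("side")
for im in(a,b):
    v,u=np.nonzero((im[190:215,394:420].max(2)<45)); print(len(u),u.max()+394, [ (k+394, (v[u==k].min()+190, v[u==k].max()+190)) for k in sorted(set(u))][::4])
    print(ray("side",[(u.max()+394, v[u>=u.max()-1].mean()+190)],.0975))
o=np.array([.513,-.2]);d=np.array([np.cos(np.radians(-176.9)),np.sin(np.radians(-176.9))])
for t in(.068,.1,.13,.169): print(t,proj("side",[np.r_[o+t*d,.07+(t-.068)*np.tan(np.radians(15))]]),proj("top",[np.r_[o+t*d,.07+(t-.068)*np.tan(np.radians(15))]]))
t0=cv2.imread("pics/top0.png")
print(cv2.cvtColor(t0,cv2.COLOR_BGR2GRAY)[280:325:3,376:410])
E
```

```text
67 412 [(np.int64(394), (np.int64(203), np.int64(205))), (np.int64(398), (np.int64(202), np.int64(204))), (np.int64(402), (np.int64(201), np.int64(204))), (np.int64(406), (np.int64(201), np.int64(204))), (np.int64(410), (np.int64(201), np.int64(204)))]
[[ 0.341 -0.203  0.098]]
77 412 [(np.int64(394), (np.int64(190), np.int64(205))), (np.int64(398), (np.int64(202), np.int64(205))), (np.int64(402), (np.int64(201), np.int64(204))), (np.int64(406), (np.int64(201), np.int64(204))), (np.int64(410), (np.int64(201), np.int64(204)))]
[[ 0.341 -0.203  0.098]]
0.068 [[375.303 204.389]] [[383.957 284.298]]
0.1 [[386.517 203.373]] [[384.882 295.183]]
0.13 [[397.198 202.406]] [[385.759 305.508]]
0.169 [[411.33  201.125]] [[386.914 319.107]]
[[ 71  71  70  70  71  70  71  72  70  71  71  71  71  70  68  64  56  53
   55  57  58  67  82  93 121 143 143 144 144 144 144 145 143 141]
 [ 60  53  56  60  57  57  65  64  54  52  53  52  53  52  52  56  66  80
   92  95  97  99  97  96  95 121 145 144 145 145 142 140 142 145]
 [141 130 127 122  97  57  52  44  42  42  41  44  61 114 146 146 146 146
  144 1
[... 1052 characters left out ...]
 142 144 145 145 144 142 113  49  44  45  44  50 107 143 145 147 143
  142 141 140 144 146 145 145 145 145 146 146 145 146 146 140 135]
 [140 141 143 143 143 142 143 119  68  44  44  43  49 105 142 143 145 143
  142 143 146 148 146 145 144 145 141 136 121  99  98  98  99 100]
 [146 146 146 145 145 144 144 122  73  44  45  44  43 106 146 147 145 142
  142 145 145 145 140 119  98  99  98  99  98  98  99 101 100  99]
 [146 146 144 145 146 145 144 128  87  43  44  44  43  90 135 147 144 138
  118  98  98  98  97  97 100  99  98  98  99  99  98  99  99  99]
 [143 144 145 146 148 146 144 144 144 142 138 135 122  98  99  98  99  99
   98  99  98  99 100 100 100  98  98  96  98  99 100  99  98 100]]
```

```bash
python3 - <<'E'
from h import *
p=bot.sense()["eef_pos"];print(p)
print(proj("top",[(p[0],p[1],p[2]+k) for k in(0,.054,.2,.3,.4,.5)]))
print(proj("side",[(p[0],p[1],p[2]+k) for k in(-.019,0,.054,.1,.15,.2)]))
print(proj("side",[(p[0],p[1]-.03,p[2]-.019),(p[0],p[1],.11)]))
im=get_image("side");cv2.imwrite("pics/s4.png",cv2.resize(im[100:230,330:460],None,fx=4.5,fy=4.5,interpolation=cv2.INTER_CUBIC)[:,:,::-1]*1.0)
t=get_image("top");cv2.imwrite("pics/t4.png",cv2.resize(t[200:380,280:500],None,fx=3,fy=3)[:,:,::-1])
E
```

```text
[ 0.405 -0.206  0.081]
[[385.276 297.86 ]
 [387.542 298.319]
 [394.445 299.716]
 [399.961 300.832]
 [406.278 302.11 ]
 [413.584 303.589]]
[[388.89  208.533]
 [389.321 202.948]
 [390.58  186.626]
 [391.695 172.171]
 [392.954 155.85 ]
 [394.264 138.857]]
[[391.171 203.164]
 [389.991 194.26 ]][ WARN:0@0.537] global loadsave.cpp:1063 imwrite_ Unsupported depth image for selected encoder is fallbacked to CV_8U.
```

View pics/s4.png

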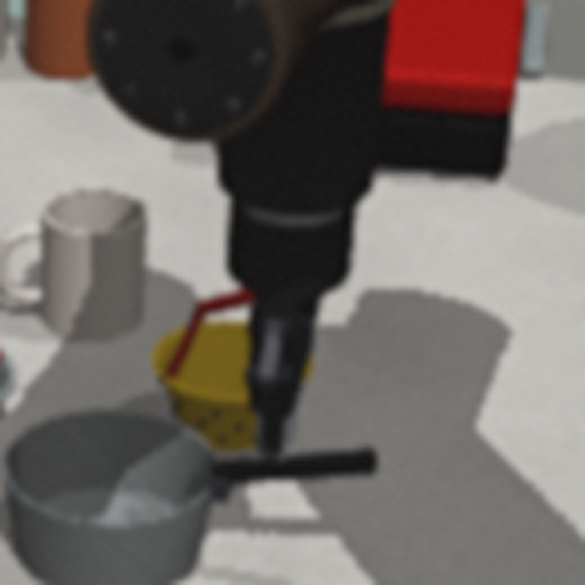

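The side crop shows the fingertips ending at about crop (268,458), right at the handle's top edge. They're roughly 20 mm higher than the reported pose implies, and the pan hasn't moved. I'll reopen, go 2 cm lower and close.

Emit:
move_arm([
  [0,[0,0,-1],[0,0,0]],
  [0,[0,0,-2],[0,0,0]],
  [0,[0,0,-2],[0,0,0]],
  [0,[0,0,-2],[0,0,0]],
  [0,[0,0,-2],[0,0,0]],
  [0,[0,0,-2],[0,0,0]],
  [0,[0,0,-1],[0,0,0]],
  [0,[0,0,0],[0,0,0]],
  [0,[0,0,1],[0,0,0]],
  [0,[0,0,2],[0,0,0]],
  [0,[0,0,2],[0,0,0]],
  [0,[0,0,2],[0,0,0]],
])

```text
time: 3.98
eef_pos: [0.4047, -0.2063, 0.0604]
orientation: [179.9, -0.1, -176.9]
wrist_force: [0.4, 0.3, -0.6]
opening: 0.0855
```

```bash
python3 - <<'E'
from h import *
s=bot.sense();print(s["time"],s["eef_pos"],s["wrist_force"],s["opening"])
im=get_image("side");cv2.imwrite("pics/s5.png",cv2.resize(im[140:250,330:440],None,fx=5,fy=5,interpolation=cv2.INTER_CUBIC)[:,:,::-1])
E
```

```text
3.9833 [ 0.405 -0.206  0.06 ] [ 0.4    0.287 -0.587] 0.0854727238600089
```

View pics/s5.png

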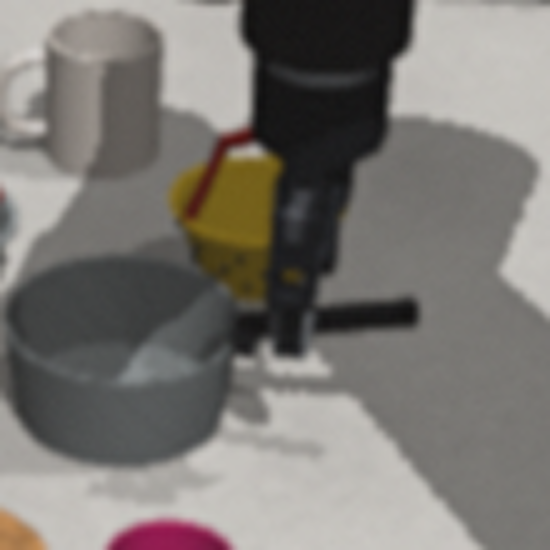

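The near finger now overlaps the handle, tip at crop (290,352). By projection the tips sit about 25 mm above the reported pose, so I'll go a bit lower and then close.

Emit:
move_arm([
  [0,[0,0,0.7],[0,0,0]],
  [0,[0,0,0.7],[0,0,0]],
  [255,[0,0,0.7],[0,0,0]],
  [255,[0,0,0.7],[0,0,0]],
  [255,[0,0,0.7],[0,0,0]],
  [255,[0,0,0.7],[0,0,0]],
  [255,[0,0,0.7],[0,0,0]],
  [255,[0,0,0.7],[0,0,0]],
  [255,[0,0,0.7],[0,0,0]],
  [255,[0,0,0.7],[0,0,0]],
  [255,[0,0,0.7],[0,0,0]],
  [255,[0,0,0.7],[0,0,0]],
], grip_force=110)

```text
time: 5.03
eef_pos: [0.4052, -0.2064, 0.0543]
orientation: [180.0, -0.0, -176.9]
wrist_force: [-2.1, 0.4, 5.4]
opening: 0.0132
```

```bash
python3 - <<'E'
from h import *
s=bot.sense();print(s["time"],s["eef_pos"],s["wrist_force"],s["opening"],s["moment"])
E
```

```text
5.0333 [ 0.405 -0.206  0.054] [-2.081  0.378  5.395] 0.013188728467854221 [ 0.196  0.631 -0.053]
```

Emit:
move_arm([
  [255,[0,0,0],[0,0,0]],
  [255,[0,0,0],[0,0,0]],
  [255,[0,0,0],[0,0,0]],
  [255,[0,0,-0.5],[0,0,0]],
  [255,[0,0,-1],[0,0,0]],
  [255,[0,0,-1.5],[0,0,0]],
  [255,[0,0,-2],[0,0,0]],
  [255,[0,0,-2.5],[0,0,0]],
  [255,[0,0,-3],[0,0,0]],
  [255,[0,0,-3],[0,0,0]],
  [255,[0,0,-3],[0,0,0]],
])

```text
time: 5.95
eef_pos: [0.4055, -0.2064, 0.0847]
orientation: [180.0, 0.0, -176.9]
wrist_force: [0.0, 0.7, -4.8]
opening: 0.0127
```

```bash
python3 - <<'E'
from h import *
s=bot.sense();print(s["time"],s["eef_pos"],s["wrist_force"],s["opening"],s["moment"])
im=get_image("side");cv2.imwrite("pics/s6.png",cv2.resize(im[140:250,310:440],None,fx=5,fy=5,interpolation=cv2.INTER_CUBIC)[:,:,::-1])
E
```

```text
5.95 [ 0.405 -0.206  0.085] [ 0.033  0.679 -4.774] 0.0127489068302919 [0.013 0.417 0.033]
```

View pics/s6.png

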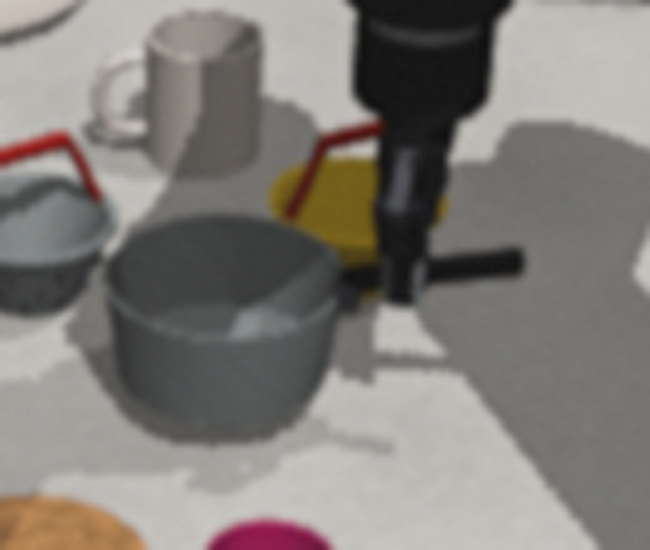

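The pan is held by its handle, off the counter and near level. I'll compute the transfer.

```bash
python3 - <<'E'
from h import *
print(rows((.544,-.116,.125),-10))
im=cv2.imread("pics/top0.png")[:,:,::-1].copy();uv=blob(im,'red',(150,231),15);print("jam",ray("top",uv.mean(0),.09))
h=cv2.cvtColor(im,cv2.COLOR_RGB2HSV);m=cv2.inRange(h,np.array((155,90,40)),np.array((178,255,255)));v,u=np.nonzero(m[280:308,288:314]);print("tumbler",ray("top",(u.mean()+288,v.mean()+280),.06))
E
```

```text
(array([-14.34,   8.29,  -4.06]), array([  0.01,   0.  , -15.39]))
jam [[0.6   0.498 0.09 ]]
tumbler [[0.416 0.043 0.06 ]]
```

Emit:
move_arm([
  [255,[0,0,-1.5],[0,0,0]],
  [255,[0,0,-3],[0,0,0]],
  [255,[-0.7,0.4,-4],[0,0,-0.8]],
  [255,[-2.4,1.4,-4],[0,0,-2.4]],
  [255,[-4.2,2.4,-4],[0,0,-4.0]],
  [255,[-6.0,3.5,-4],[0,0,-5.6]],
  [255,[-7.8,4.5,-4],[0,0,-7.2]],
  [255,[-9.6,5.6,-4],[0,0,-8.8]],
  [255,[-11.4,6.6,-4],[0,0,-10.4]],
  [255,[-12.9,7.5,-4],[0,0,-12.0]],
  [255,[-14.0,8.1,-4],[0,0,-13.6]],
  [255,[-14.3,8.3,-4],[0,0,-15.0]],
])

```text
time: 7.0
eef_pos: [0.5453, -0.1149, 0.1237]
orientation: [180.0, 0.0, -108.1]
wrist_force: [-0.9, -1.1, -4.2]
opening: 0.0126
```

Emit:
move_arm([
  [255,[0,0,0],[0,0,-0.4]],
  [255,[0,0,0],[0,0,-0.4]],
  [255,[0,0,0],[0,0,-0.4]],
  [255,[0,0,0],[0,0,-0.4]],
])

```text
time: 7.33
eef_pos: [0.545, -0.115, 0.1234]
orientation: [179.9, 0.0, -106.2]
wrist_force: [0.9, -0.9, -4.8]
opening: 0.0128
```

```bash
python3 - <<'E'
from h import *
s=bot.sense();print(s["time"],s["eef_pos"],s["orientation"],s["wrist_force"],s["opening"],s["moment"])
im=get_image("side");a=cv2.resize(im[150:320,250:440],None,fx=3,fy=3,interpolation=cv2.INTER_CUBIC)
t=get_image("top");b=cv2.resize(t[200:310,270:390],None,fx=3,fy=3,interpolation=cv2.INTER_CUBIC)
c=np.zeros((max(a.shape[0],b.shape[0]),a.shape[1]+b.shape[1]-130,3),np.uint8);c[:a.shape[0],:a.shape[1]-0]=a;c=np.zeros((510,800,3),np.uint8);c[:510,:440]=a[:,60:500];c[:330,440:800]=b
cv2.imwrite("pics/s7.png",c[:,:,::-1])
E
```

```text
7.3333 [ 0.545 -0.115  0.123] [ 179.933    0.005 -106.167] [ 0.939 -0.899 -4.824] 0.012757701898508783 [-0.404  0.081 -0.013]
```

View pics/s7.png

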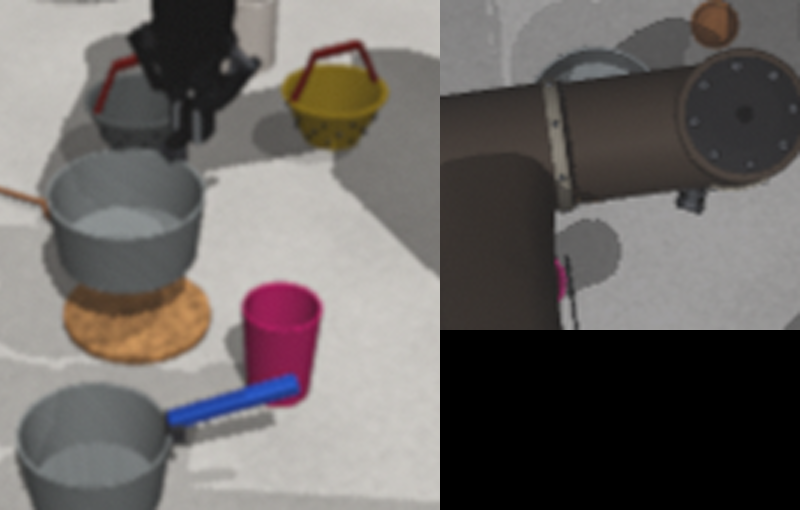

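The side view shows the large pan hovering above the trivet, slightly past centre, with the handle at -106° rather than -100°. That's fine; I'll shift it and lower it to just above the cork.

```bash
python3 - <<'E'
from h import *
print(rows((.534,-.114,.075),-106.2+90))
E
```

```text
(array([0.21, 1.09, 4.87]), array([0.01, 0.  , 0.01]))
```

Emit:
move_arm([
  [255,[0.1,0.5,1],[0,0,0]],
  [255,[0.2,1.1,2],[0,0,0]],
  [255,[0.2,1.1,3],[0,0,0]],
  [255,[0.2,1.1,4],[0,0,0]],
  [255,[0.2,1.1,4.7],[0,0,0]],
  [255,[0.2,1.1,4.7],[0,0,0]],
  [255,[0.2,1.1,4.7],[0,0,0]],
])

```text
time: 8.02
eef_pos: [0.534, -0.1141, 0.0763]
orientation: [179.9, -0.0, -106.1]
wrist_force: [0.2, -0.1, -3.2]
opening: 0.0128
```

```bash
python3 - <<'E'
from h import *
s=bot.sense();p=s["eef_pos"];print(s["time"],p,s["orientation"],s["wrist_force"])
im=get_image("side");u=p[2]-.0543
C=np.array([.563,-.010]);a=np.radians(np.arange(0,360,3))
S=4;o=np.array([250,170]);big=cv2.resize(im[170:300,250:400],None,fx=S,fy=S,interpolation=cv2.INTER_CUBIC)[:,:,::-1].copy()
for r,z,col in((.07,u+.065,(0,0,255)),(.062,u,(0,255,255)),(.068,.01,(0,255,0))):
    q=proj("side",np.c_[C[0]+r*np.cos(a),C[1]+r*np.sin(a),0*a+z])
    for x,y in((q-o+.5)*S): cv2.circle(big,(int(x),int(y)),1,col,-1)
cv2.imwrite("pics/s8.png",big)
E
```

```text
8.0167 [ 0.534 -0.114  0.076] [ 179.91    -0.019 -106.139] [ 0.177 -0.114 -3.19 ]
```

View pics/s8.png

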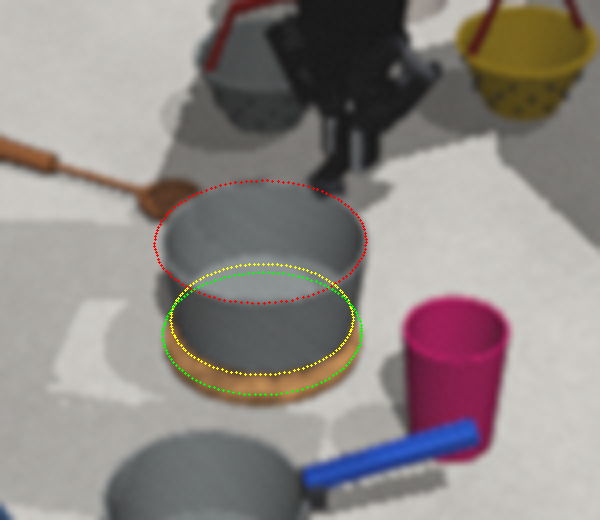

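The overlay (predicted rim, foot and trivet circles) matches to about 2 mm, so the pan is centred over the trivet. Lowering the last bit.

Emit:
move_arm([
  [255,[0,0,0.4],[0,0,0]],
  [255,[0,0,0.8],[0,0,0]],
  [255,[0,0,1.1],[0,0,0]],
  [255,[0,0,1.2],[0,0,0]],
  [255,[0,0,1.3],[0,0,0]],
  [255,[0,0,1.3],[0,0,0]],
])

```text
time: 8.57
eef_pos: [0.5345, -0.1142, 0.0644]
orientation: [180.0, -0.0, -106.1]
wrist_force: [-1.7, -1.2, 3.4]
opening: 0.0128
```

```bash
python3 - <<'E'
from h import *
s=bot.sense();p=s["eef_pos"];print(s["time"],p,s["orientation"],s["wrist_force"],s["moment"])
E
```

```text
8.5667 [ 0.535 -0.114  0.064] [ 179.987   -0.014 -106.116] [-1.748 -1.193  3.424] [-0.385  1.011  0.016]
```

Emit:
move_arm([
  [100,[0,0,0],[0,0,0]],
  [100,[0,0,0],[0,0,0]],
  [100,[0,0,0],[0,0,0]],
  [100,[0,0,0],[0,0,0]],
  [100,[0,0,-1],[0,0,0]],
  [100,[0,0,-3],[0,0,0]],
  [50,[0,0,-6],[0,0,0]],
  [0,[0,0,-9],[0,0,0]],
  [0,[0,0,-12],[0,0,0]],
  [0,[0,0,-12],[0,0,0]],
])

```text
time: 9.4
eef_pos: [0.538, -0.1145, 0.1917]
orientation: [-179.4, 0.1, -106.0]
wrist_force: [1.0, 0.2, 0.5]
opening: 0.0854
```

```bash
python3 - <<'E'
from h import *
s=bot.sense();p=s["eef_pos"];print(s["time"],p,s["orientation"],s["wrist_force"],s["opening"])
print(rows((.433,.172,.18),-155.7+90),rows((.433,.172,.053),-155.7+90))
E
```

```text
9.4 [ 0.538 -0.115  0.192] [-179.438    0.115 -106.049] [0.953 0.247 0.467] 0.08535781044073983
(array([-24.63,  18.02,   1.04]), array([-0.1 ,  0.07,  9.93])) (array([-24.6 ,  18.15,  13.74]), array([-0.1 ,  0.07,  9.93]))
```

Emit:
move_arm([
  [0,[-3,2.2,0],[0,0,1]],
  [0,[-6,4.4,0],[0,0,2]],
  [0,[-9,6.6,0],[0,0,3.2]],
  [0,[-12,8.8,0],[0,0,4.4]],
  [0,[-15,11,0],[0,0,5.6]],
  [0,[-18,13.2,0],[0,0,6.8]],
  [0,[-21,15.4,0],[0,0,8]],
  [0,[-24,17.6,0],[0,0,9.2]],
  [0,[-24.6,18,0],[-0.1,0,9.9]],
  [0,[-24.6,18,0],[-0.1,0,9.9]],
  [0,[-24.6,18,0],[-0.1,0,9.9]],
  [0,[-24.6,18,0],[-0.1,0,9.9]],
])

```text
time: 10.4
eef_pos: [0.4331, 0.1713, 0.1907]
orientation: [179.8, 0.3, -155.4]
wrist_force: [-0.1, 0.0, -0.3]
opening: 0.0855
```

```bash
python3 - <<'E'
from h import *
s=bot.sense();p=s["eef_pos"];print(s["time"],p,s["orientation"])
im=get_image("top")
print("large",pan(im,'black',(342,263),(.563,-.01),.068,z0=.01,rad=22))
print("small",pan(im,'green',(195,252),(.444,.368),.05,rad=28))
P=ray("top",blob(im,'red',(413,211),20),.107)[:,:2];print("strainer",P.mean(0))
a=np.radians(np.arange(0,360,4));S=4;o=np.array([270,190]);big=cv2.resize(im[190:310,270:420],None,fx=S,fy=S,interpolation=cv2.INTER_CUBIC)[:,:,::-1].copy()
for r,z,col in((.07,.075,(0,0,255)),(.068,.01,(0,255,0))):
    q=proj("top",np.c_[.563+r*np.cos(a),-.01+r*np.sin(a),0*a+z])
    for x,y in((q-o+.5)*S): cv2.circle(big,(int(x),int(y)),1,col,-1)
cv2.imwrite("pics/t9.png",big); print(rows((.433,.172,.053),-155.7+90))
E
```

```text
10.4 [0.433 0.171 0.191] [ 179.845    0.32  -155.444]
large (array([0.567, 0.008]), np.float64(-105.10381701717411), 93, np.float64(0.06384929727568059))
small (array([0.428, 0.368]), np.float64(-6.686238403336955), 57, np.float64(0.07131025247198883))
strainer [ 0.659 -0.289]
(array([ 0.05,  0.06, 13.76]), array([0.03, 0.06, 0.04]))
```

View pics/t9.png

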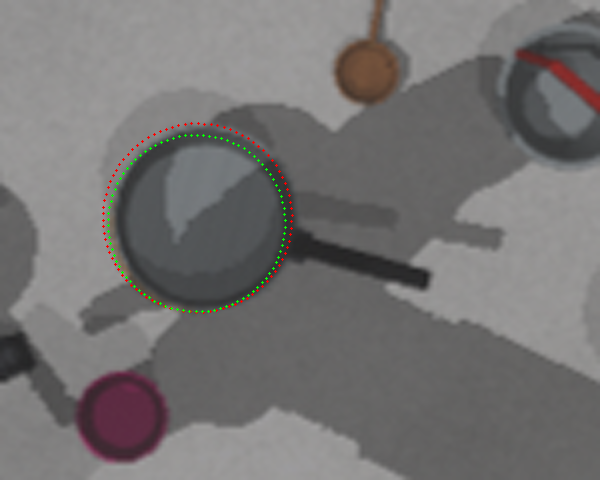

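```bash
cat >> h.py <<'E'
def rim(im,c,r,z,name="top"):
    """robust rim fit: outermost strong gradients near predicted rim, around centre c (world)"""
    g=cv2.GaussianBlur(cv2.cvtColor(im,cv2.COLOR_RGB2GRAY),(0,0),.8).astype(np.float32);gm=np.hypot(cv2.Sobel(g,5,1,0),cv2.Sobel(g,5,0,1))
    a=np.radians(np.arange(0,360,3));rr=np.arange(r-.012,r+.012,.0005);c=np.array(c,float)
    for _ in range(4):
        P=np.array([[c[0]+q*np.cos(t),c[1]+q*np.sin(t),z] for t in a for q in rr]);uv=proj(name,P).astype(np.float32).reshape(len(a),len(rr),2)
        v=cv2.remap(gm,uv[...,0],uv[...,1],1); k=v.argmax(1); e=rr[k]-r
        A=np.c_[np.cos(a),np.sin(a),np.ones(len(a))]; w=v.max(1)>30
        for _ in range(5):
            x=np.linalg.lstsq(A[w],e[w],rcond=None)[0]; res=np.abs(e-A@x); w=(v.max(1)>30)&(res<max(.002,1.5*np.median(res[w])))
        c=c+x[:2]
    return c,r+x[2],w.sum(),res[w].mean()
E
python3 - <<'E'
from h import *
im=get_image("top")
print(rim(im,(.563,-.014),.07,.075), rim(im,(.522,.213),.061,.065),rim(im,(.442,.367),.052,.065))
i0=cv2.imread("pics/top0.png")[:,:,::-1].copy()
print(rim(i0,(.512,-.202),.07,.065), rim(i0,(.522,.213),.061,.065),rim(i0,(.442,.367),.052,.065))
E
```

```text
(array([ 0.562, -0.015]), np.float64(0.06779145105637496), np.int64(92), np.float64(0.0006994740332871073)) (array([0.521, 0.217]), np.float64(0.05556226845023703), np.int64(59), np.float64(0.0005914098773187345)) (array([0.442, 0.371]), np.float64(0.0497168294605592), np.int64(84), np.float64(0.0006468549575628064))
(array([ 0.508, -0.202]), np.float64(0.0668185169190293), np.int64(95), np.float64(0.0006068188738130232)) (array([0.519, 0.217]), np.float64(0.0557497843426326), np.int64(75), np.float64(0.0006843397919334403)) (array([0.442, 0.371]), np.float64(0.049826694805553094), np.int64(98), np.float64(0.0006122558206095513))
```

The rim fit puts the pan about 5 mm off the trivet centre toward -y, with its foot still on the cork. I'll regrip the handle and correct it.

```bash
python3 - <<'E'
from h import *
print(rows((.5345,-.1142,.19),-106.1+90))
E
```

```text
(array([  2.58, -30.14,  -0.04]), array([ 0.  ,  0.07, -9.89]))
```

Emit:
move_arm([
  [50,[0.3,-3.5,0],[0,0,-1.1]],
  [50,[0.6,-7,0],[0,0,-2.3]],
  [50,[0.9,-10.5,0],[0,0,-3.5]],
  [50,[1.2,-14,0],[0,0,-4.7]],
  [50,[1.5,-17.5,0],[0,0,-5.9]],
  [50,[1.8,-21,0],[0,0,-7.1]],
  [50,[2.1,-24.5,0],[0,0,-8.3]],
  [50,[2.4,-28,0],[0,0,-9.5]],
  [50,[2.6,-30.1,0],[0,0,-9.9]],
  [50,[2.6,-30.1,0],[0,0,-9.9]],
  [50,[2.6,-30.1,0],[0,0,-9.9]],
  [50,[2.6,-30.1,0],[0,0,-9.9]],
])

```text
time: 11.5
eef_pos: [0.5337, -0.1147, 0.1893]
orientation: [-179.9, 0.3, -106.2]
wrist_force: [0.1, -0.2, -0.8]
opening: 0.0687
```

```bash
python3 - <<'E'
from h import *
s=bot.sense();print(s["eef_pos"],s["orientation"],s["opening"])
print(rows((.5345,-.1142,.0640),-106.1+90),"then",rows((.5355,-.1097,.0655),-106.1+90))
E
```

```text
[ 0.534 -0.115  0.189] [-179.9      0.305 -106.167] 0.06868397582504544
(array([-0.  , -0.04, 12.53]), array([-0.02,  0.06, -0.01])) then (array([-0.46, -0.01, 12.39]), array([-0.02,  0.06, -0.01]))
```

Emit:
move_arm([
  [50,[0,0,4],[0,0,0]],
  [50,[0,0,8],[0,0,0]],
  [50,[0,0,11],[0,0,0]],
  [50,[0,0,12.5],[0,0,0]],
  [50,[0,0,12.5],[0,0,0]],
  [255,[0,0,12.5],[0,0,0]],
  [255,[0,0,12.5],[0,0,0]],
  [255,[0,0,12.5],[0,0,0]],
  [255,[0,0,12.5],[0,0,0]],
  [255,[0,0,12.5],[0,0,0]],
  [255,[0,0,12.5],[0,0,0]],
  [255,[0,0,12.5],[0,0,0]],
])

```text
time: 12.5
eef_pos: [0.5349, -0.1142, 0.0659]
orientation: [-179.8, 0.3, -106.1]
wrist_force: [-1.6, 0.7, 7.6]
opening: 0.0127
```

Emit:
move_arm([
  [255,[0,0,0],[0,0,0]],
  [255,[0,0,0],[0,0,0]],
  [255,[0,0,-0.4],[0,0,0]],
  [255,[-0.25,0,-0.5],[0,0,0]],
  [255,[-0.45,0,-0.5],[0,0,0]],
  [255,[-0.45,0,-0.5],[0,0,0]],
  [255,[-0.45,0,0],[0,0,0]],
  [255,[-0.45,0,0.1],[0,0,0]],
  [255,[-0.45,0,0.1],[0,0,0]],
])

```text
time: 13.25
eef_pos: [0.5367, -0.1103, 0.0658]
orientation: [-179.7, 0.3, -106.1]
wrist_force: [-3.2, -0.5, 9.8]
opening: 0.0127
```

```bash
python3 - <<'E'
from h import *
s=bot.sense();print(s["eef_pos"],s["orientation"],s["opening"],s["wrist_force"])
E
```

```text
[ 0.537 -0.11   0.066] [-179.705    0.311 -106.108] 0.012689540780833957 [-3.2   -0.469  9.818]
```

Emit:
move_arm([
  [100,[0,0,0],[0,0,0]],
  [100,[0,0,0],[0,0,0]],
  [100,[0,0,0],[0,0,0]],
  [100,[0,0,0],[0,0,0]],
  [100,[0,0,-1],[0,0,0]],
  [100,[0,0,-3],[0,0,0]],
  [50,[0,0,-6],[0,0,0]],
  [0,[0,0,-9],[0,0,0]],
  [0,[0,0,-12],[0,0,0]],
  [0,[0,0,-12],[0,0,0]],
])

```text
time: 14.08
eef_pos: [0.5393, -0.1111, 0.193]
orientation: [-179.1, 0.4, -106.0]
wrist_force: [0.6, 0.2, 1.5]
opening: 0.0855
```

Emit:
move_arm([
  [0,[-3,2.2,0],[0,0,1]],
  [0,[-6,4.4,0],[0,0,2]],
  [0,[-9,6.6,0],[0,0,3.2]],
  [0,[-12,8.8,0],[0,0,4.4]],
  [0,[-15,11,0],[0,0,5.6]],
  [0,[-18,13.2,0],[0,0,6.8]],
  [0,[-21,15.4,0],[0,0,8]],
  [0,[-24,17.6,0],[0,0,9.2]],
  [0,[-24.6,18,0],[0,0,9.9]],
  [0,[-24.6,18,0],[0,0,9.9]],
  [0,[-24.6,18,0],[0,0,9.9]],
  [0,[-24.6,18,0],[0,0,9.9]],
])

```text
time: 15.08
eef_pos: [0.4343, 0.1748, 0.1924]
orientation: [-179.8, 0.9, -155.4]
wrist_force: [-0.3, -0.6, 0.7]
opening: 0.0856
```

```bash
python3 - <<'E'
from h import *
s=bot.sense();print(s["eef_pos"],s["orientation"],s["opening"])
im=get_image("top");print(rim(im,(.563,-.012),.07,.075),rim(im,(.442,.367),.052,.065))
i0=cv2.imread("pics/top0.png")[:,:,::-1].copy();print("blue",pan(i0,'blue',(259,292),(.521,.217),.059,rad=28),rim(i0,(.521,.213),.061,.065))
print(ray("top",blob(im,'red',(413,211),20).mean(0),.107))
print(rows((.433,.174,.0545),-155.7+90))
E
```

```text
[0.434 0.175 0.192] [-179.773    0.948 -155.423] 0.08555015348572656
(array([ 0.564, -0.012]), np.float64(0.06773359652223919), np.int64(89), np.float64(0.00071166374897522)) (array([0.442, 0.371]), np.float64(0.04973427500662632), np.int64(87), np.float64(0.0006961437326180847))
blue (array([0.522, 0.213]), np.float64(-155.24491975064777), 114, np.float64(0.09562893164076006)) (array([0.519, 0.217]), np.float64(0.055660091912831056), np.int64(77), np.float64(0.0007641674389464235))
[[ 0.658 -0.29   0.107]]
(array([ 0.38,  0.07, 13.78]), array([-0.05,  0.19,  0.04]))
```

The large pan is now about 2 mm from the trivet centre. Next, grip the medium pan.

Emit:
move_arm([
  [0,[0.6,0.3,3.5],[0,0.1,0]],
  [0,[0.6,0.3,7],[0,0.2,0]],
  [0,[0.6,0.3,10.5],[0,0.2,0]],
  [0,[0.6,0.3,13.8],[0,0.2,0]],
  [0,[0.6,0.3,13.8],[0,0.2,0]],
  [255,[0.6,0.3,13.8],[0,0.2,0]],
  [255,[0.6,0.3,13.8],[0,0.2,0]],
  [255,[0.6,0.3,13.8],[0,0.2,0]],
  [255,[0.6,0.3,13.8],[0,0.2,0]],
  [255,[0.6,0.3,13.8],[0,0.2,0]],
  [255,[0.6,0.3,13.8],[0,0.2,0]],
  [255,[0.6,0.3,13.8],[0,0.2,0]],
])

```text
time: 16.13
eef_pos: [0.4302, 0.1754, 0.0555]
orientation: [-179.8, 0.0, -155.5]
wrist_force: [-3.2, -1.3, 11.1]
opening: 0.0126
```

Emit:
move_arm([
  [255,[0,0,0],[0,0,0]],
  [255,[0,0,0],[0,0,0]],
  [255,[0,0,0],[0,0,0]],
])

```text
time: 16.38
eef_pos: [0.4302, 0.1755, 0.0557]
orientation: [-179.8, 0.0, -155.5]
wrist_force: [-2.4, -0.6, 3.4]
opening: 0.0125
```

```bash
python3 - <<'E'
from h import *
s=bot.sense();print(s["time"],s["eef_pos"],s["orientation"],s["opening"],s["wrist_force"])
E
```

```text
16.3833 [0.43  0.175 0.056] [-179.802    0.034 -155.466] 0.012543478333011289 [-2.383 -0.556  3.353]
```

Medium gripped; its yaw is already right for the fan (-155.5° against -106°). Lift and carry.

Emit:
move_arm([
  [255,[0,0,-0.7],[0,0,0]],
  [255,[0,0,-2.5],[0,0,0]],
  [255,[0,0,-5],[0,0,0]],
  [255,[0,0,-7.5],[0,0,0]],
  [255,[0,0,-10],[0,0,0]],
  [255,[0,0,-11.5],[0,0,0]],
  [255,[0,0,-12],[0,0,0]],
  [255,[0.4,-1.5,-12],[0,0,0]],
  [255,[1.0,-4,-12],[0,0,0]],
  [255,[1.5,-6.5,-12],[0,0,0]],
  [255,[2.1,-9,-12],[0,0,0]],
  [255,[2.7,-11.5,-12],[0,0,0]],
])

```text
time: 17.38
eef_pos: [0.4523, 0.0587, 0.1752]
orientation: [-179.8, -0.1, -155.4]
wrist_force: [0.8, -0.2, -1.9]
opening: 0.0128
```

```bash
python3 - <<'E'
from h import *
s=bot.sense();print(s["time"],s["eef_pos"],s["orientation"],s["opening"],s["wrist_force"],s["moment"])
print(rows((.475,-.054,.135),-155.5+90),rows((.475,-.054,.1),-155.5+90))
E
```

```text
17.3833 [0.452 0.059 0.175] [-179.813   -0.077 -155.446] 0.012830114428425363 [ 0.8   -0.229 -1.881] [-0.089  0.116 -0.042]
(array([  2.61, -11.18,   4.06]), array([-0.04, -0.02,  0.01])) (array([  2.61, -11.16,   7.56]), array([-0.04, -0.02,  0.01]))
```

Emit:
move_arm([
  [255,[0.6,-2.5,0],[0,0,0]],
  [255,[1.2,-5,0],[0,0,0]],
  [255,[1.8,-7.5,0],[0,0,0]],
  [255,[2.3,-9.8,0],[0,0,0]],
  [255,[2.6,-11,1],[0,0,0]],
  [255,[2.6,-11.2,2.5],[0,0,0]],
  [255,[2.6,-11.2,4],[0,0,0]],
  [255,[2.6,-11.2,4],[0,0,0]],
  [255,[2.6,-11.2,4],[0,0,0]],
])

```text
time: 18.13
eef_pos: [0.474, -0.0546, 0.1345]
orientation: [-179.8, -0.3, -155.5]
wrist_force: [0.3, 0.4, -2.3]
opening: 0.0125
```

```bash
cat >> h.py <<'E'
def overlay(name,im,circs,box,S,fn):
    x0,y0,x1,y1=box;a=np.radians(np.arange(0,360,3));o=np.array([x0,y0])
    big=cv2.resize(im[y0:y1,x0:x1],None,fx=S,fy=S,interpolation=cv2.INTER_CUBIC)[:,:,::-1].copy()
    for (cx,cy,z,r,col) in circs:
        q=proj(name,np.c_[cx+r*np.cos(a),cy+r*np.sin(a),0*a+z])
        for x,y in((q-o+.5)*S): cv2.circle(big,(int(x),int(y)),1,col,-1)
    cv2.imwrite(fn,big)
E
python3 - <<'E'
from h import *
s=bot.sense();p=s["eef_pos"];print(s["time"],p,s["orientation"],s["wrist_force"],s["moment"])
u=p[2]-.0557;C=p[:2]+np.array([.089,.042])
im=get_image("side")
overlay("side",im,[(.564,-.012,.075,.07,(0,0,255)),(C[0],C[1],u+.065,.061,(0,255,255)),(C[0],C[1],u,.053,(0,255,0))],(240,130,390,280),4,"pics/s10.png")
print(rim(im,C,.061,u+.065,"side"),rim(im,(.564,-.012),.07,.075,"side"),C)
E
```

```text
18.1333 [ 0.474 -0.055  0.135] [-179.844   -0.278 -155.46 ] [ 0.269  0.397 -2.295] [0.004 0.147 0.01 ]
(array([ 0.558, -0.01 ]), np.float64(0.06179940610901826), np.int64(58), np.float64(0.0008599072360846849)) (array([ 0.566, -0.014]), np.float64(0.0670798825413971), np.int64(51), np.float64(0.0008685823960801103)) [ 0.563 -0.013]
```

View pics/s10.png

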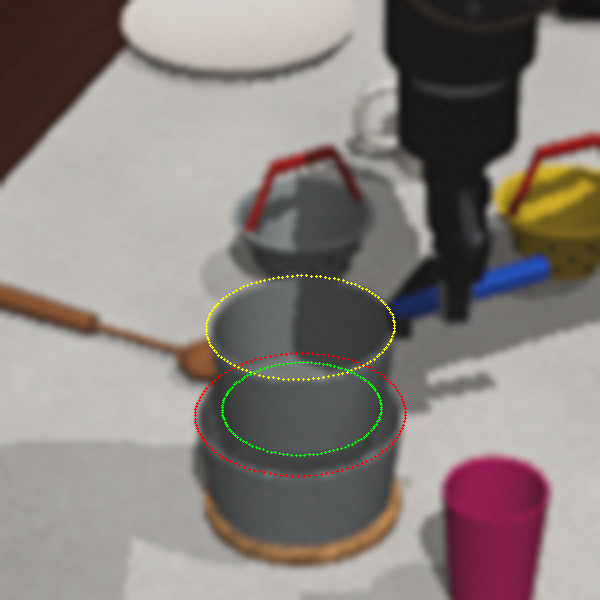

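The overlay shows the medium pan's rim and foot centred inside the large pan's mouth. Lowering it.

Emit:
move_arm([
  [255,[0,0,0.7],[0,0,0]],
  [255,[0,0,1.4],[0,0,0]],
  [255,[0,0,2.1],[0,0,0]],
  [255,[0,0,2.8],[0,0,0]],
  [255,[0,0,3.5],[0,0,0]],
  [255,[0,0,4.2],[0,0,0]],
  [255,[0,0,4.8],[0,0,0]],
  [255,[0,0,5.4],[0,0,0]],
  [255,[0,0,5.8],[0,0,0]],
  [255,[0,0,6.0],[0,0,0]],
  [255,[0,0,6.2],[0,0,0]],
  [255,[0,0,6.2],[0,0,0]],
])

```text
time: 19.18
eef_pos: [0.475, -0.0545, 0.0734]
orientation: [-179.8, -0.2, -155.4]
wrist_force: [-0.1, -0.2, -1.3]
opening: 0.0128
```

```bash
python3 - <<'E'
from h import *
s=bot.sense();p=s["eef_pos"];print(s["time"],p,s["orientation"],s["wrist_force"],s["moment"])
E
```

```text
19.1833 [ 0.475 -0.055  0.073] [-179.808   -0.158 -155.428] [-0.132 -0.202 -1.313] [-0.06   0.318  0.031]
```

Emit:
move_arm([
  [255,[0,0,0.1],[0,0,0]],
  [255,[0,0,0.2],[0,0,0]],
  [255,[0,0,0.2],[0,0,0]],
])

```text
time: 19.43
eef_pos: [0.4751, -0.0547, 0.0726]
orientation: [-179.8, -0.1, -155.4]
wrist_force: [-5.7, 0.9, 11.4]
opening: 0.0127
```

```bash
python3 - <<'E'
from h import *
s=bot.sense();p=s["eef_pos"];print(s["time"],p,s["orientation"],s["wrist_force"],s["moment"])
E
```

```text
19.4333 [ 0.475 -0.055  0.073] [-179.776   -0.129 -155.403] [-5.738  0.947 11.362] [0.388 2.047 0.022]
```

Emit:
move_arm([
  [110,[0,0,0],[0,0,0]],
  [110,[0,0,0],[0,0,0]],
  [110,[0,0,0],[0,0,0]],
  [110,[0,0,0],[0,0,0]],
  [110,[0,0,-1],[0,0,0]],
  [110,[0,0,-3],[0,0,0]],
  [50,[0,0,-6],[0,0,0]],
  [0,[0,0,-9],[0,0,0]],
  [0,[0,0,-12],[0,0,0]],
  [0,[0,0,-12],[0,0,0]],
])

```text
time: 20.27
eef_pos: [0.4785, -0.0539, 0.1985]
orientation: [-179.6, 0.4, -155.3]
wrist_force: [1.5, -0.1, 1.1]
opening: 0.0853
```

```bash
python3 - <<'E'
from h import *
s=bot.sense();print(s["time"],s["eef_pos"],s["orientation"],s["joint_pos"])
print(rows((.531,.3605,.185),-6.7+90))
E
```

```text
20.2667 [ 0.479 -0.054  0.198] [-179.595    0.371 -155.338] [ 17.348   2.73  -25.469   0.403 -61.383 -82.879]
(array([-22.05,  35.48,   1.24]), array([-0.06,  0.09,  6.27]))
```

Emit:
move_arm([
  [0,[-2,3.2,0],[0,0,0.6]],
  [0,[-4,6.4,0],[0,0,1.2]],
  [0,[-6,9.6,0],[0,0,1.8]],
  [0,[-8,12.8,0],[0,0,2.4]],
  [0,[-10,16,0],[0,0,3]],
  [0,[-12,19.2,0],[0,0,3.6]],
  [0,[-14,22.5,0],[0,0,4.2]],
  [0,[-16,25.8,0.3],[0,0,4.8]],
  [0,[-18,29,0.6],[0,0.1,5.4]],
  [0,[-20,32.2,0.9],[0,0.1,6]],
  [0,[-22,35.5,1.2],[0,0.1,6.3]],
  [0,[-22,35.5,1.2],[0,0.1,6.3]],
])

```text
time: 21.27
eef_pos: [0.5308, 0.3661, 0.1831]
orientation: [-179.7, 0.0, 173.2]
wrist_force: [0.1, -0.8, -0.4]
opening: 0.0853
```

```bash
python3 - <<'E'
from h import *
s=bot.sense();print(s["time"],s["eef_pos"],s["orientation"],s["joint_pos"][5])
im=get_image("top")
print("large",rim(im,(.564,-.012),.07,.075),"med",rim(im,(.564,-.012),.061,.082),pan(im,'blue',(330,275),(.564,-.012),.059,z0=.017,rad=40))
print("small",rim(im,(.442,.371),.052,.065)); i0=cv2.imread("pics/top0.png")[:,:,::-1].copy();print(rim(i0,(.442,.371),.052,.065))
print("strainer",ray("top",blob(im,'red',(413,211),20).mean(0),.107))
overlay("top",im,[(.442,.371,.065,.052,(0,0,255))],(160,200,380,320),3.6,"pics/t11.png")
print(rows((.531,.3605,.0555),-6.7+90))
E
```

```text
21.2667 [0.531 0.366 0.183] [-179.677    0.04   173.245] -148.8753096163879Traceback (most recent call last):
  File "<stdin>", line 4, in <module>
  File "h.py", line 23, in pan
    uv=blob(im,col,near,rad); P=ray("top",uv,z0+.088)[:,:2]; c=P.mean(0)
  File "h.py", line 19, in blob
    n,l,s,c=cv2.connectedComponentsWithStats(m); k=1+np.argmax(s[1:,4]); v,u=np.nonzero(l==k)
                                                     ~~~~~~~~~^^^^^^^^^
    return _wrapfunc(a, 'argmax', axis=axis, out=out, **kwds)
    return bound(*args, **kwds)
ValueError: attempt to get argmax of an empty sequence
```

```bash
python3 - <<'E'
from h import *
im=get_image("top");sd=get_image("side")
print("small",rim(im,(.442,.371),.052,.065)); 
print("strainer",ray("top",blob(im,'red',(413,211),20).mean(0),.107))
overlay("side",sd,[(.564,-.012,.075,.07,(0,0,255)),(.564,-.012,.082,.061,(0,255,255)),(.442,.371,.065,.052,(0,255,0))],(200,150,420,400),2.3,"pics/a.png")
overlay("top",im,[(.442,.371,.065,.052,(0,255,0))],(160,150,440,330),1,"pics/b.png")
a=cv2.imread("pics/a.png");b=cv2.imread("pics/b.png");c=np.zeros((max(len(a),len(b)),a.shape[1]+b.shape[1],3),np.uint8);c[:len(a),:a.shape[1]]=a;c[:len(b),a.shape[1]:]=b;cv2.imwrite("pics/m11.png",c);print(c.shape)
print(rows((.531,.3605,.0555),-6.7+90))
E
```

```text
small (array([0.442, 0.371]), np.float64(0.0498366536386281), np.int64(96), np.float64(0.0005906949814357756))
strainer [[ 0.658 -0.29   0.107]]
(575, 786, 3)
(array([-0.09,  0.07, 12.88]), array([-0.07, -0.  , -0.02]))
```

View pics/m11.png

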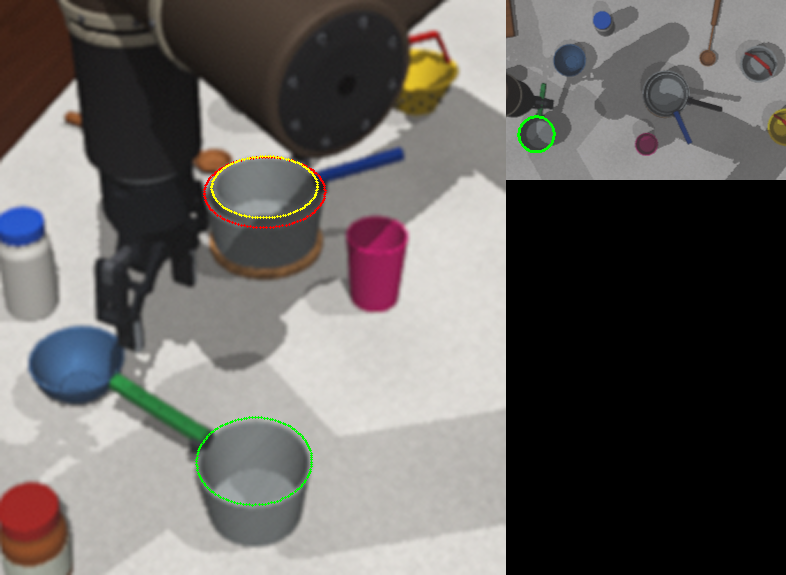

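The side view shows the medium pan nested in the large one; the small pan and strainer haven't been knocked. Gripping the small pan.

Emit:
move_arm([
  [0,[-0.1,0.1,3.5],[0,0,0]],
  [0,[-0.1,0.1,7],[0,0,0]],
  [0,[-0.1,0.1,10],[0,0,0]],
  [0,[-0.1,0.1,12.8],[0,0,0]],
  [0,[-0.1,0.1,12.8],[0,0,0]],
  [255,[-0.1,0.1,12.8],[0,0,0]],
  [255,[-0.1,0.1,12.8],[0,0,0]],
  [255,[-0.1,0.1,12.8],[0,0,0]],
  [255,[-0.1,0.1,12.8],[0,0,0]],
  [255,[-0.1,0.1,12.8],[0,0,0]],
  [255,[-0.1,0.1,12.8],[0,0,0]],
  [255,[-0.1,0.1,12.8],[0,0,0]],
])

```text
time: 22.42
eef_pos: [0.5318, 0.3615, 0.0576]
orientation: [-179.7, 0.1, 173.2]
wrist_force: [0.4, 0.6, 5.4]
opening: 0.0127
```

Emit:
move_arm([
  [255,[0,0,0],[0,0,0]],
  [255,[0,0,0],[0,0,0]],
  [255,[0,0,0],[0,0,0]],
])

```text
time: 22.67
eef_pos: [0.5319, 0.3615, 0.0578]
orientation: [-179.7, 0.1, 173.3]
wrist_force: [-0.1, 0.1, 1.9]
opening: 0.0128
```

```bash
python3 - <<'E'
from h import *
s=bot.sense();p=s["eef_pos"];print(s["time"],p,s["orientation"],s["opening"],s["wrist_force"])
im=get_image("top");print("small",rim(im,(.442,.371),.052,.065),"large",rim(im,(.564,-.012),.07,.075),"med",rim(im,(.564,-.012),.061,.082))
E
```

```text
22.6667 [0.532 0.362 0.058] [-179.746    0.105  173.257] 0.01275983962864088 [-0.106  0.095  1.855]
small (array([0.442, 0.37 ]), np.float64(0.04936067100696009), np.int64(84), np.float64(0.0006797534656521455)) large (array([ 0.564, -0.013]), np.float64(0.06872286535255705), np.int64(77), np.float64(0.0007159185277089645)) med (array([ 0.558, -0.003]), np.float64(0.05943336217944485), np.int64(43), np.float64(0.0008393151840377547))
```

Emit:
move_arm([
  [255,[0,0,-0.7],[0,0,0]],
  [255,[0,0,-2.5],[0,0,0]],
  [255,[0,0,-5],[0,0,0]],
  [255,[0,0,-7.5],[0,0,0]],
  [255,[0,0,-10],[0,0,0]],
  [255,[0,0,-12],[0,0,0]],
  [255,[0,0,-12.5],[0,0,0]],
  [255,[0,0,-12.5],[0,0,0]],
])

```text
time: 23.38
eef_pos: [0.5322, 0.3626, 0.1844]
orientation: [-179.9, 0.2, 173.3]
wrist_force: [-0.1, 0.2, -3.5]
opening: 0.0127
```

```bash
python3 - <<'E'
from h import *
s=bot.sense();p=s["eef_pos"];print(s["time"],p,s["orientation"],s["opening"],s["wrist_force"],s["moment"])
print(rows((.619,-.0846,.18),126+90))
E
```

```text
23.3833 [0.532 0.363 0.184] [-179.884    0.187  173.253] 0.012678017022382379 [-0.074  0.178 -3.463] [ 0.024 -0.122  0.003]
(array([-13.88, -43.39,   0.57]), array([-0.01,  0.04,  9.45]))
```

Emit:
move_arm([
  [255,[-0.2,-0.7,0],[0,0,0.1]],
  [255,[-0.8,-2.4,0],[0,0,0.5]],
  [255,[-1.5,-4.7,0],[0,0,1.0]],
  [255,[-2.3,-7.2,0],[0,0,1.6]],
  [255,[-3.2,-10,0],[0,0,2.2]],
  [255,[-4.1,-12.8,0],[0,0,2.8]],
  [255,[-5,-15.6,0],[0,0,3.4]],
  [255,[-5.9,-18.4,0],[0,0,4]],
  [255,[-6.8,-21.2,0],[0,0,4.6]],
  [255,[-7.7,-24,0],[0,0,5.2]],
  [255,[-8.6,-26.8,0],[0,0,5.8]],
  [255,[-9.5,-29.6,0],[0,0,6.4]],
])

```text
time: 24.38
eef_pos: [0.5905, 0.0547, 0.1836]
orientation: [-179.9, 0.1, 141.0]
wrist_force: [1.2, -0.0, -3.1]
opening: 0.0126
```

```bash
python3 - <<'E'
from h import *
s=bot.sense();p=s["eef_pos"];print(s["time"],p,s["orientation"],s["joint_pos"])
print(rows((.619,-.0846,.18),126+90))
E
```

```text
24.3833 [0.591 0.055 0.184] [-179.859    0.13   140.997] [  24.288   14.452  -13.172    0.202  -62.444 -153.384]
(array([-10.98,  -9.03,   0.41]), array([-0.02,  0.03,  3.  ]))
```

Emit:
move_arm([
  [255,[-2,-1.6,0],[0,0,0.6]],
  [255,[-4,-3.3,0],[0,0,1.2]],
  [255,[-6,-4.9,0],[0,0,1.8]],
  [255,[-8,-6.6,0],[0,0,2.3]],
  [255,[-9.8,-8,0],[0,0,2.7]],
  [255,[-10.8,-8.8,0.8],[0,0,3]],
  [255,[-11,-9,2],[0,0,3]],
  [255,[-11,-9,3],[0,0,3]],
  [255,[-11,-9,3.5],[0,0,3]],
  [255,[-11,-9,3.5],[0,0,3]],
  [255,[-11,-9,3.5],[0,0,3]],
])

```text
time: 25.3
eef_pos: [0.619, -0.0838, 0.1485]
orientation: [-179.8, 0.1, 126.1]
wrist_force: [-1.0, 0.2, -1.8]
opening: 0.0123
```

```bash
python3 - <<'E'
from h import *
s=bot.sense();p=s["eef_pos"];print(s["time"],p,s["orientation"],s["joint_pos"][5],s["wrist_force"],s["moment"])
y=np.radians(s["orientation"][2]+1.35);C=p[:2]+.0904*np.array([np.cos(y),np.sin(y)]);u=p[2]-.0578;print("small centre",C,"underside",u)
im=get_image("side");print(rim(im,C,.052,u+.065,"side"),rim(im,(.564,-.013),.061,.082,"side"))
overlay("side",im,[(.564,-.0127,.082,.061,(0,0,255)),(C[0],C[1],u+.065,.052,(0,255,255)),(C[0],C[1],u,.044,(0,255,0))],(240,130,390,280),4,"pics/s12.png")
print(rows((.619,-.0846,.082),126+90))
E
```

```text
25.3 [ 0.619 -0.084  0.148] [-179.83     0.131  126.071] -154.33972032055195 [-1.013  0.196 -1.751] [-0.127 -0.183  0.011]
small centre [ 0.564 -0.012] underside 0.09067568594987527
(array([ 0.564, -0.011]), np.float64(0.05507037631713665), np.int64(56), np.float64(0.0009325391061509323)) (array([ 0.563, -0.021]), np.float64(0.06175721651745827), np.int64(38), np.float64(0.0008207361081708442))
(array([-0.02, -0.07,  6.72]), array([-0.02,  0.03,  0.01]))
```

View pics/s12.png

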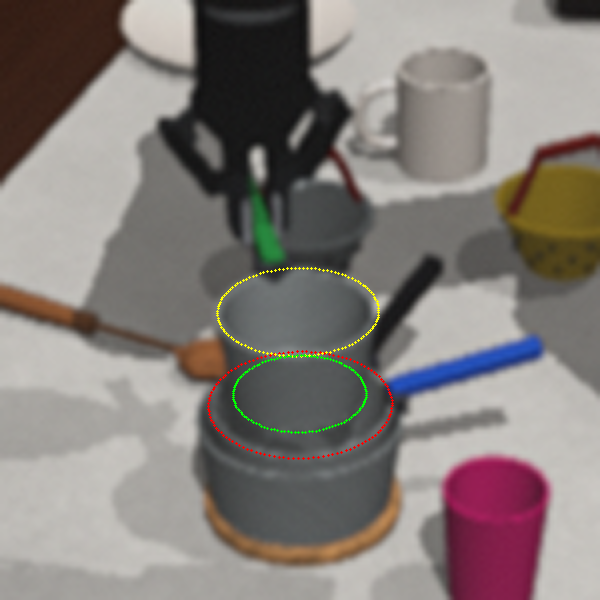

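The overlay shows the small pan's foot (green) inside the medium's mouth, with black and blue handles fanned clear. Lowering it.

Emit:
move_arm([
  [255,[0,-0.1,0.7],[0,0,0]],
  [255,[0,-0.1,1.4],[0,0,0]],
  [255,[0,-0.1,2.1],[0,0,0]],
  [255,[0,-0.1,2.8],[0,0,0]],
  [255,[0,-0.1,3.5],[0,0,0]],
  [255,[0,-0.1,4.2],[0,0,0]],
  [255,[0,-0.1,4.8],[0,0,0]],
  [255,[0,-0.1,5.4],[0,0,0]],
  [255,[0,-0.1,5.9],[0,0,0]],
  [255,[0,-0.1,6.3],[0,0,0]],
  [255,[0,-0.1,6.6],[0,0,0]],
  [255,[0,-0.1,6.7],[0,0,0]],
])

```text
time: 26.35
eef_pos: [0.6187, -0.0847, 0.0819]
orientation: [-179.9, 0.2, 126.1]
wrist_force: [0.4, -0.5, 1.6]
opening: 0.0119
```

```bash
python3 - <<'E'
from h import *
s=bot.sense();p=s["eef_pos"];print(s["time"],p,s["orientation"],s["wrist_force"],s["moment"])
E
```

```text
26.35 [ 0.619 -0.085  0.082] [-179.88     0.179  126.082] [ 0.442 -0.504  1.64 ] [-0.314  0.31   0.026]
```

Contact at the expected height. Press 1 mm more, release and rise.

Emit:
move_arm([
  [255,[0,0,0.1],[0,0,0]],
  [255,[0,0,0.1],[0,0,0]],
  [110,[0,0,0.1],[0,0,0]],
  [110,[0,0,0],[0,0,0]],
  [110,[0,0,0],[0,0,0]],
  [110,[0,0,0],[0,0,0]],
  [110,[0,0,-1],[0,0,0]],
  [110,[0,0,-3],[0,0,0]],
  [50,[0,0,-6],[0,0,0]],
  [0,[0,0,-9],[0,0,0]],
  [0,[0,0,-12],[0,0,0]],
  [0,[0,0,-12],[0,0,0]],
])

```text
time: 27.35
eef_pos: [0.6221, -0.0846, 0.2099]
orientation: [179.6, 0.6, 126.1]
wrist_force: [0.7, 0.7, 0.4]
opening: 0.0854
```

```bash
python3 - <<'E'
from h import *
s=bot.sense();p=s["eef_pos"];print(s["time"],p,s["orientation"],s["joint_pos"])
im=get_image("top");P=ray("top",blob(im,'red',(413,211),25),.107)[:,:2];c=P.mean(0);d=np.linalg.svd(P-c)[2][0];y=np.degrees(np.arctan2(d[1],d[0]));print("strainer",c,y,len(P))
print("jaw",y+90,rows((c[0],c[1],.2),y+90))
E
```

```text
27.35 [ 0.622 -0.085  0.21 ] [179.641   0.562 126.139] [  10.271   16.16    -7.295    0.382  -65.977 -154.283]
strainer [ 0.658 -0.291] -130.0064740550475 37
jaw -40.006474055047505 (array([-18.84,  -9.19,   0.78]), array([ 0.1 ,  0.04, 15.22]))
```

Turning the other way round to stay inside joint 6's range (bar axis at -130°).

Emit:
move_arm([
  [0,[-1,-0.5,0],[0,0,-1.4]],
  [0,[-3,-1.5,0],[0,0,-2.8]],
  [0,[-5,-2.4,0],[0,0,-4.2]],
  [0,[-7,-3.4,0],[0,0,-5.6]],
  [0,[-9,-4.4,0],[0,0,-7]],
  [0,[-11,-5.4,0],[0,0,-8.4]],
  [0,[-13,-6.4,0],[0,0,-9.8]],
  [0,[-15,-7.4,0],[0,0,-11.2]],
  [0,[-17,-8.3,0],[0,0,-12.6]],
  [0,[-18.4,-9,0],[0,0,-14]],
  [0,[-18.8,-9.2,0],[0,0,-15.4]],
  [0,[-18.8,-9.2,0],[0,0,-16.8]],
])

```text
time: 28.4
eef_pos: [0.6568, -0.2919, 0.2066]
orientation: [-179.7, 0.2, -149.7]
wrist_force: [-0.0, -0.1, -0.0]
opening: 0.0855
```

```bash
python3 - <<'E'
from h import *
s=bot.sense();p=s["eef_pos"];print(s["time"],p,s["orientation"],s["joint_pos"][5])
im=get_image("top");i0=cv2.imread("pics/top0.png")[:,:,::-1].copy()
print("strainer rim at start",rim(i0,(.658,-.29),.053,.057))
for n,c,r,z in(("large",(.564,-.012),.07,.075),("med",(.564,-.013),.061,.082),("small",(.564,-.013),.052,.089)): print(n,rim(im,c,r,z))
print("green",pan(im,'green',(352,218),(.564,-.013),.05,z0=.024,rad=30))
print("blue",pan(im,'blue',(335,280),(.564,-.013),.059,z0=.017,rad=35))
overlay("top",im,[],(270,170,450,320),4,"pics/t13.png")
print(rows((.658,-.2905,.2),-40))
E
```

```text
28.4 [ 0.657 -0.292  0.207] [-179.674    0.21  -149.654] -51.283052040320655
strainer rim at start (array([ 0.658, -0.291]), np.float64(0.05018978180735464), np.int64(89), np.float64(0.000559233929269017))
large (array([ 0.565, -0.012]), np.float64(0.06824564841735956), np.int64(67), np.float64(0.0006299494084530219))
med (array([0.563, 0.001]), np.float64(0.055874240420318445), np.int64(42), np.float64(0.0009180278164022638))
small (array([0.555, 0.002]), np.float64(0.05296590888282044), np.int64(56), np.float64(0.0008901864365986986))
green (array([ 0.498, -0.056]), np.float64(0.18845495665102416), 8, np.float64(0.008772018238134246))
blue (array([ 0.614, -0.037]), np.float64(-179.64051441785372), 8, np.float64(0.008733064804263103))
(array([-0.14,  0.  ,  0.67]), array([-0.07,  0.03, -3.82]))
```

View pics/t13.png

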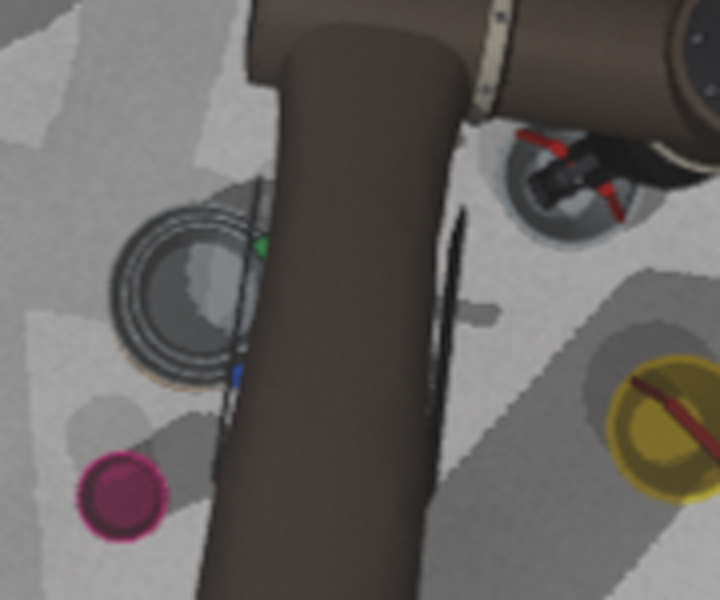

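The top view shows three concentric rims around crop (200,296), with the green (260,245) and blue (240,372) handle roots on their own sides. The strainer is under the gripper. Finishing the turn and gripping its bar.

Emit:
move_arm([
  [0,[-0.1,0,0],[0,0,-1.3]],
  [0,[-0.1,0,0],[0,0,-2.6]],
  [0,[-0.1,0,0],[0,0,-3.8]],
  [0,[-0.1,0,1],[0,0,-3.8]],
  [0,[-0.1,0,1],[0,0,-3.8]],
], grip_force=70)

```text
time: 28.87
eef_pos: [0.6568, -0.29, 0.1943]
orientation: [-179.8, 0.1, -130.4]
wrist_force: [-0.6, 1.0, -1.6]
opening: 0.0854
```

```bash
python3 - <<'E'
from h import *
print(bot.sense()["eef_pos"],rows((.658,-.2905,.079),-40))
E
```

```text
[ 0.657 -0.29   0.194] (array([-0.03, -0.08, 11.53]), array([-0.04,  0.01, -0.08]))
```

Emit:
move_arm([
  [0,[0,-0.1,3],[0,0,0]],
  [0,[0,-0.1,6],[0,0,0]],
  [0,[0,-0.1,9],[0,0,0]],
  [0,[0,-0.1,11.5],[0,0,0]],
  [0,[0,-0.1,11.5],[0,0,0]],
  [255,[0,-0.1,11.5],[0,0,0]],
  [255,[0,-0.1,11.5],[0,0,0]],
  [255,[0,-0.1,11.5],[0,0,0]],
  [255,[0,-0.1,11.5],[0,0,0]],
  [255,[0,-0.1,11.5],[0,0,0]],
  [255,[0,-0.1,11.5],[0,0,0]],
  [255,[0,-0.1,11.5],[0,0,0]],
])

```text
time: 29.87
eef_pos: [0.6582, -0.2909, 0.0805]
orientation: [-179.7, 0.1, -130.4]
wrist_force: [-2.0, 1.5, 5.3]
opening: 0.0084
```

Emit:
move_arm([
  [255,[0,0,0],[0,0,0]],
  [255,[0,0,0],[0,0,0]],
  [255,[0,0,0],[0,0,0]],
  [255,[0,0,0],[0,0,0]],
])

```text
time: 30.2
eef_pos: [0.6581, -0.2909, 0.0804]
orientation: [-179.7, 0.1, -130.4]
wrist_force: [-0.6, 0.6, 0.4]
opening: 0.0082
```

```bash
python3 - <<'E'
from h import *
s=bot.sense();p=s["eef_pos"];print(s["time"],p,s["orientation"],s["opening"],s["wrist_force"],s["joint_pos"])
E
```

```text
30.2 [ 0.658 -0.291  0.08 ] [-179.738    0.08  -130.419] 0.008182855933497622 [-0.55   0.617  0.385] [ -8.347  30.34   -2.942   0.085 -56.453 -32.12 ]
```

Strainer gripped (8.2 mm reading on a 10 mm bar). Lifting it and checking that it follows.

Emit:
move_arm([
  [255,[0,0,-0.6],[0,0,0]],
  [255,[0,0,-2],[0,0,0]],
  [255,[0,0,-4],[0,0,0]],
  [255,[0,0,-6],[0,0,0]],
  [255,[0,0,-8],[0,0,0]],
  [255,[0,0,-10],[0,0,0]],
  [255,[0,0,-12],[0,0,0]],
  [255,[0,0,-14],[0,0,0]],
  [255,[0,0,-15.5],[0,0,0]],
  [255,[0,0,-16],[0,0,0]],
  [255,[0,0,-16],[0,0,0]],
])

```text
time: 31.12
eef_pos: [0.658, -0.2908, 0.2421]
orientation: [-179.6, 0.2, -130.4]
wrist_force: [-0.7, 0.5, -2.0]
opening: 0.0083
```

```bash
python3 - <<'E'
from h import *
s=bot.sense();p=s["eef_pos"];print(s["time"],p,s["orientation"],s["opening"],s["wrist_force"],s["moment"])
im=get_image("top")
for n,c,r,z in(("large",(.564,-.012),.07,.075),("small",(.564,-.013),.052,.089)): print(n,rim(im,c,r,z))
print(rows((.564,-.0128,.235),-40.4))
E
```

```text
31.1167 [ 0.658 -0.291  0.242] [-179.603    0.156 -130.421] 0.008258395528330112 [-0.696  0.519 -1.989] [0.043 0.029 0.02 ]
large (array([ 0.564, -0.013]), np.float64(0.06907129140677482), np.int64(66), np.float64(0.0006382433715441349))
small (array([0.555, 0.001]), np.float64(0.05330956980102274), np.int64(49), np.float64(0.000843229405613545))
(array([-15.08,  25.12,   0.45]), array([-0.06,  0.02, -0.01]))
```

Emit:
move_arm([
  [255,[-0.4,0.7,0],[0,0,0]],
  [255,[-1.4,2.4,0],[0,0,0]],
  [255,[-2.8,4.7,0],[0,0,0]],
  [255,[-4.2,7,0],[0,0,0]],
  [255,[-5.6,9.4,0],[0,0,0]],
  [255,[-7,11.7,0],[0,0,0]],
  [255,[-8.4,14,0],[0,0,0]],
  [255,[-9.8,16.4,0],[0,0,0]],
  [255,[-11.2,18.7,0],[0,0,0]],
  [255,[-12.6,21,0],[0,0,0]],
  [255,[-14,23.4,0],[0,0,0]],
  [255,[-15,25,0],[0,0,0]],
])

```text
time: 32.17
eef_pos: [0.5624, -0.0122, 0.2381]
orientation: [-179.8, 0.0, -130.4]
wrist_force: [0.0, -1.6, -1.5]
opening: 0.008
```

```bash
python3 - <<'E'
from h import *
s=bot.sense();p=s["eef_pos"];print(s["time"],p,s["orientation"],s["wrist_force"])
im=get_image("side")
print("small(side)",rim(im,(.564,-.0128),.052,.089,"side"),"large",rim(im,(.564,-.0128),.07,.075,"side"),"med",rim(im,(.564,-.0128),.061,.082,"side"))
u=p[2]-.0804
print("strainer rim(side)",rim(im,p[:2],.053,u+.057,"side"))
overlay("side",im,[(.564,-.0128,.075,.07,(0,0,255)),(.564,-.0128,.089,.052,(0,255,255)),(p[0],p[1],u+.057,.053,(0,255,0))],(240,110,390,280),3.5,"pics/s14.png")
print(rows((.564,-.0128,.16),-40.4))
E
```

```text
32.1667 [ 0.562 -0.012  0.238] [-179.824    0.038 -130.393] [ 0.003 -1.592 -1.466]
small(side) (array([ 0.566, -0.015]), np.float64(0.054940336517784065), np.int64(62), np.float64(0.0007941952586191189)) large (array([ 0.56 , -0.013]), np.float64(0.07307261259760317), np.int64(46), np.float64(0.0008150280383195999)) med (array([ 0.561, -0.03 ]), np.float64(0.0624435771626174), np.int64(49), np.float64(0.0018602012703799727))
strainer rim(side) (array([ 0.561, -0.01 ]), np.float64(0.05569960938043116), np.int64(51), np.float64(0.0008432126232861596))
(array([ 0.07, -0.3 ,  7.83]), array([-0.03,  0.02,  0.01]))
```

View pics/s14.png

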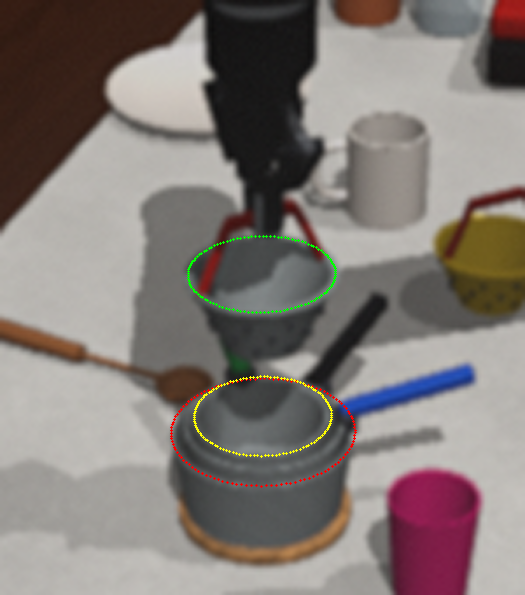

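The strainer (green circle) hangs level, directly above the small pan's rim (yellow). Lowering it.

Emit:
move_arm([
  [255,[0,-0.2,1],[0,0,0]],
  [255,[0.1,-0.3,2.2],[0,0,0]],
  [255,[0.1,-0.3,3.5],[0,0,0]],
  [255,[0.1,-0.3,4.8],[0,0,0]],
  [255,[0.1,-0.3,6.1],[0,0,0]],
  [255,[0.1,-0.3,7.3],[0,0,0]],
  [255,[0.1,-0.3,8.4],[0,0,0]],
  [255,[0.1,-0.3,9.3],[0,0,0]],
  [255,[0.1,-0.3,10],[0,0,0]],
  [255,[0.1,-0.3,10.5],[0,0,0]],
  [255,[0.1,-0.3,10.9],[0,0,0]],
  [255,[0.1,-0.3,10.9],[0,0,0]],
])

```text
time: 33.22
eef_pos: [0.5651, -0.013, 0.131]
orientation: [-179.7, 0.2, -130.3]
wrist_force: [-4.2, 0.9, 9.6]
opening: 0.0082
```

```bash
python3 - <<'E'
from h import *
s=bot.sense();p=s["eef_pos"];print(s["time"],p,s["orientation"],s["wrist_force"],s["moment"])
E
```

```text
33.2167 [ 0.565 -0.013  0.131] [-179.717    0.165 -130.296] [-4.208  0.902  9.557] [-0.092  1.368 -0.238]
```

Contact about 5 mm early with a push toward -x, so the strainer is about 2 mm off. Lift slightly, shift, and try again.

Emit:
move_arm([
  [255,[0,0,-0.5],[0,0,0]],
  [255,[0.15,0.18,-0.5],[0,0,0]],
  [255,[0.15,0.18,-0.3],[0,0,0]],
  [255,[0.15,0.18,0],[0,0,0]],
  [255,[0.15,0.18,0.2],[0,0,0]],
  [255,[0.15,0.18,0.3],[0,0,0]],
  [255,[0.15,0.18,0.3],[0,0,0]],
])

```text
time: 33.8
eef_pos: [0.5644, -0.0127, 0.1305]
orientation: [-179.6, 0.3, -130.2]
wrist_force: [-5.6, 3.5, 19.2]
opening: 0.0082
```

```bash
python3 - <<'E'
from h import *
s=bot.sense();p=s["eef_pos"];print(s["time"],p,s["orientation"],s["wrist_force"],s["moment"])
E
```

```text
33.8 [ 0.564 -0.013  0.13 ] [-179.552    0.314 -130.233] [-5.556  3.541 19.216] [ 0.912  1.733 -0.109]
```

Vertical force dominates (19 N against 6.6 N sideways), which on so steep a cone means it's bearing all round. I'll unload, release gently and check.

Emit:
move_arm([
  [255,[0,0,-0.1],[0,0,0]],
  [255,[0,0,-0.15],[0,0,0]],
  [255,[0,0,-0.15],[0,0,0]],
])

```text
time: 34.05
eef_pos: [0.5644, -0.0126, 0.1318]
orientation: [-179.6, 0.3, -130.2]
wrist_force: [-0.3, 1.2, 2.6]
opening: 0.008
```

```bash
python3 - <<'E'
from h import *
s=bot.sense();p=s["eef_pos"];print(s["time"],p,s["orientation"],s["wrist_force"],s["moment"])
im=get_image("side")
for z in (.102,.107): print("strainer rim(side)",z,rim(im,(.564,-.0128),.053,z,"side"))
E
```

```text
34.05 [ 0.564 -0.013  0.132] [-179.554    0.32  -130.229] [-0.264  1.187  2.618] [0.354 0.191 0.026]
strainer rim(side) 0.102 (array([ 0.564, -0.02 ]), np.float64(0.05521059312531928), np.int64(47), np.float64(0.0008148155454974363))
strainer rim(side) 0.107 (array([ 0.561, -0.012]), np.float64(0.05390708734891034), np.int64(48), np.float64(0.0008237036824482817))
```

Emit:
move_arm([
  [225,[0,0,0],[0,0,0]],
  [210,[0,0,0],[0,0,0]],
  [195,[0,0,0],[0,0,0]],
  [195,[0,0,0],[0,0,0]],
  [195,[0,0,0],[0,0,0]],
  [195,[0,0,0],[0,0,0]],
  [195,[0,0,0],[0,0,0]],
])

```text
time: 34.68
eef_pos: [0.5644, -0.0126, 0.1317]
orientation: [-179.6, 0.3, -130.2]
wrist_force: [-0.3, 0.7, -1.1]
opening: 0.0199
```

```bash
python3 - <<'E'
from h import *
s=bot.sense();p=s["eef_pos"];print(s["time"],p,s["opening"],s["wrist_force"],s["moment"])
im=get_image("side")
for z in (.102,.107): print("strainer rim(side)",z,rim(im,(.564,-.0128),.053,z,"side"))
E
```

```text
34.6833 [ 0.564 -0.013  0.132] 0.019925190564017592 [-0.274  0.726 -1.059] [-0.008 -0.004  0.026]
strainer rim(side) 0.102 (array([ 0.562, -0.02 ]), np.float64(0.05512807749931729), np.int64(51), np.float64(0.0009407050015666105))
strainer rim(side) 0.107 (array([ 0.559, -0.015]), np.float64(0.05542563536178537), np.int64(48), np.float64(0.001014431014832731))
```

Emit:
move_arm([
  [130,[0,0,0],[0,0,0]],
  [130,[0,0,0],[0,0,0]],
  [130,[0,0,-1],[0,0,0]],
  [130,[0,0,-3],[0,0,0]],
  [130,[0,0,-6],[0,0,0]],
  [130,[0,0,-9],[0,0,0]],
  [130,[0,0,-11],[0,0,0]],
  [130,[0,0,-11],[0,0,0]],
])

```text
time: 35.4
eef_pos: [0.5658, -0.0124, 0.2478]
orientation: [-179.2, 0.7, -130.2]
wrist_force: [1.2, 0.0, 0.6]
opening: 0.0418
```

```bash
python3 - <<'E'
from h import *
print(bot.sense()["eef_pos"],rows((.35,-.50,.25),-40))
E
```

```text
[ 0.566 -0.012  0.248] (array([ 51.17, -14.99,  -0.62]), array([-0.16,  0.13, -0.04]))
```

Emit:
move_arm([
  [130,[4,-1.2,0],[0,0,0]],
  [130,[8,-2.4,0],[0,0,0]],
  [130,[12,-3.6,0],[0,0,0]],
  [130,[16,-4.8,0],[0,0,0]],
  [130,[20,-6,0],[0,0,0]],
  [130,[24,-7.2,0],[0,0,0]],
  [130,[28,-8.4,0],[0,0,0]],
  [130,[32,-9.6,0],[0,0,0]],
  [130,[36,-10.8,0],[0,0,0]],
  [130,[40,-12,0],[0,0,0]],
  [130,[44,-13.2,0],[0,0,0]],
  [130,[46,-14,0],[0,0,0]],
])

```text
time: 36.4
eef_pos: [0.3737, -0.4571, 0.2446]
orientation: [-179.2, 0.6, -130.3]
wrist_force: [0.5, -0.4, 0.5]
opening: 0.0414
```

```bash
python3 - <<'E'
from h import *
s=bot.sense();print(s["time"],s["eef_pos"])
t=get_image("top");sd=get_image("side")
print("large",rim(t,(.564,-.012),.07,.075));
for z in(.102,.107): print("strainer top",rim(t,(.564,-.012),.053,z),"side",rim(sd,(.564,-.012),.053,z,"side"))
for n,col,near,off,z0 in(("green",'green',(345,215),.05,.024),("blue",'blue',(335,280),.059,.017),("black",'black',(342,264),.068,.01)):
    print(n,pan(t,col,near,(.564,-.012),off,z0=z0,rad=40))
overlay("side",sd,[],(250,150,390,300),3.6,"pics/a.png");overlay("top",t,[],(280,190,380,320),3,"pics/b.png")
a=cv2.imread("pics/a.png")[:, :500];b=cv2.imread("pics/b.png");c=np.zeros((540,800,3),np.uint8);c[:a.shape[0],:500]=a;c[:b.shape[0],500:800]=b;cv2.imwrite("pics/m15.png",c)
E
```

```text
36.4 [ 0.374 -0.457  0.245]
large (array([ 0.564, -0.013]), np.float64(0.06889626346602602), np.int64(77), np.float64(0.00059282740662429))
strainer top (array([ 0.572, -0.005]), np.float64(0.056063237193154834), np.int64(46), np.float64(0.0007642099029481312)) side (array([ 0.566, -0.02 ]), np.float64(0.05715902030671559), np.int64(60), np.float64(0.0006857399134202172))
strainer top (array([ 0.571, -0.005]), np.float64(0.05653342900563534), np.int64(43), np.float64(0.0006219649053802796)) side (array([ 0.563, -0.013]), np.float64(0.05700436046947191), np.int64(58), np.float64(0.0006664447291218718))
green (array([ 0.568, -0.017]), np.float64(-53.43354173981111), 95, np.float64(0.08897338484300543))
blue (array([ 0.565, -0.014]), np.float64(-154.9697377906043), 115, np.float64(0.09598472738442122))
black (array([ 0.566, -0.001]), np.float64(-104.80396399739345), 106, np.float64(0.09154845397180097))
```

View pics/m15.png

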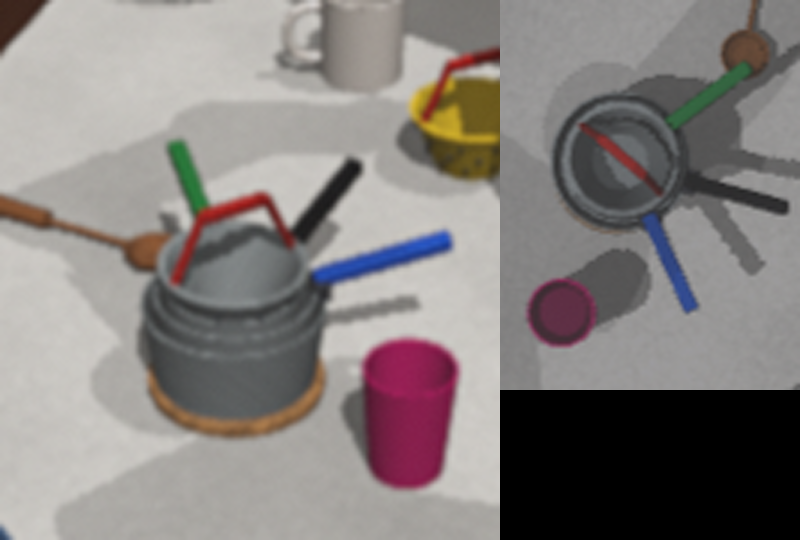

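```bash
python3 - <<'E'
from h import *
t=get_image("top");sd=get_image("side")
ut=blob(t,'red',(320,240),30);us=blob(sd,'red',(315,215),30)
print("top red",ut.mean(0),ut.min(0),ut.max(0),len(ut),"->",ray("top",ut.mean(0),.145)[0])
# bar upper corners in side: top edge of mask per column
e=[(c,us[us[:,0]==c,1].min(),us[us[:,0]==c,1].max()) for c in sorted(set(us[:,0]))];print([tuple(int(x) for x in k) for k in e])
d=np.array([np.cos(np.radians(-130.3)),np.sin(np.radians(-130.3)),0])
for foot in(.045,.051):
    b=np.array([.564,-.013,foot+.104]);print(foot,"side bar ends",proj("side",[b-.028*d,b,b+.028*d]).round(1).tolist(),"top",proj("top",[b-.028*d,b,b+.028*d]).round(1).tolist())
    print(" rim L/R side",proj("side",[[.564+.053*np.cos(a),-.013+.053*np.sin(a),foot+.057] for a in np.radians([20,200,110,290])]).round(1).tolist())
i=cv2.cvtColor(t,cv2.COLOR_RGB2GRAY)
print("row 242:",i[242,290:350].tolist());print("col 320",i[215:272,314].tolist())
E
```

```text
top red [319.725 241.325] [313. 236.] [327. 248.] 40 -> [ 0.566 -0.012  0.145]
[(298, 226, 227), (299, 223, 227), (300, 222, 226), (301, 219, 223), (302, 217, 221), (303, 215, 219), (304, 212, 216), (305, 210, 213), (306, 209, 211), (307, 208, 211), (308, 208, 210), (309, 208, 210), (310, 208, 210), (311, 207, 209), (312, 207, 209), (313, 207, 209), (314, 206, 208), (315, 206, 208), (316, 206, 208), (317, 205, 207), (318, 205, 207), (319, 205, 207), (320, 205, 206), (321, 204, 206), (322, 204, 206), (323, 204, 206), (324, 205, 206), (325, 207, 208), (326, 209, 210)]
0.045 side bar ends [[304.9, 212.3], [314.2, 209.2], [323.5, 206.0]] top [[312.8, 235.5], [320.2, 241.9], [327.7, 248.3]]
 rim L/R side [[294.5, 224.5], [334.6, 223.6], [314.9, 235.9], [314.2, 213.0]]
0.051 side bar ends [[304.8, 210.4], [314.2, 207.2], [323.5, 204.1]] top [[312.8, 235.3], [320.3, 241.8], [327.8, 248.2]]
 rim L/R side [[294.4, 222.7], [334.6, 221.8], [314.9, 234.0], [314.2, 211.1]]
row 242: [134, 135, 139, 145, 148, 146, 132, 98, 58, 57, 83, 113, 114, 89, 64, 64, 64, 64, 63, 63, 67, 73, 75, 74, 74, 92, 107, 99, 83, 76, 75, 74, 75, 78, 94, 105, 107, 109, 103, 92, 89, 88, 87, 89, 88, 76, 58, 66, 75, 66, 63, 64, 65, 79, 85, 86, 84, 83, 83, 85]
col 320 [132, 133, 133, 133, 134, 131, 108, 72, 65, 86, 117, 111, 89, 74, 65, 59, 66, 73, 74, 71, 66, 76, 76, 75, 73, 84, 87, 74, 75, 75, 75, 75, 75, 75, 75, 72, 67, 61, 61, 60, 61, 61, 61, 68, 92, 100, 82, 84, 69, 60, 78, 105, 108, 129, 129, 131, 131]
```

```bash
python3 - <<'E'
from h import *
i0=cv2.imread("pics/side0.png")[:,:,::-1].copy();us=blob(i0,'red',(316,178),22)
print([(int(c),us[us[:,0]==c,1].min(),us[us[:,0]==c,1].max()) for c in sorted(set(us[:,0]))])
d=np.array([np.cos(np.radians(-130)),np.sin(np.radians(-130)),0]);b=np.array([.658,-.2905,.104])
print(proj("side",[b-.028*d,b,b+.028*d]).round(1).tolist())
# side check of the trivet and small-pan green handle heights
sd=get_image("side");ug=blob(sd,'green',(302,200),25);print("green side centroid",ug.mean(0))
y=np.radians(-53.4)
for z0 in(.024,.029):
    P=[(.564+x*np.cos(y),-.013+x*np.sin(y),z0+.07+(x-.05)*.268) for x in np.linspace(.05,.151,20)];print(z0,proj("side",P).mean(0),proj("side",P)[[0,-1]].round(1).tolist())
print("green rows",[(int(c),ug[ug[:,0]==c,1].min(),ug[ug[:,0]==c,1].max()) for c in sorted(set(ug[:,0]))])
ub=blob(sd,'blue',(350,220),35);print("blue side",ub.mean(0)); y=np.radians(-155)
for z0 in(.017,.022):
    P=[(.564+x*np.cos(y),-.013+x*np.sin(y),z0+.07+(x-.059)*.268) for x in np.linspace(.059,.16,20)];print(z0,proj("side",P).mean(0))
E
```

```text
[(307, np.float64(173.0), np.float64(174.0)), (308, np.float64(171.0), np.float64(172.0)), (309, np.float64(171.0), np.float64(172.0)), (310, np.float64(170.0), np.float64(172.0)), (311, np.float64(170.0), np.float64(171.0)), (312, np.float64(170.0), np.float64(171.0)), (313, np.float64(170.0), np.float64(171.0)), (314, np.float64(169.0), np.float64(170.0)), (315, np.float64(169.0), np.float64(170.0)), (316, np.float64(169.0), np.float64(170.0)), (317, np.float64(168.0), np.float64(170.0)), (318, np.float64(168.0), np.float64(169.0)), (319, np.float64(168.0), np.float64(169.0)), (320, np.float64(167.0), np.float64(169.0)), (321, np.float64(167.0), np.float64(168.0)), (322, np.float64(167.0), np.float64(168.0)), (323, np.float64(168.0), np.float64(168.0))]
[[307.2, 171.6], [315.1, 169.2], [322.8, 166.8]]
green side centroid [301.803 198.545]
0.024 [303.624 203.021] [[309.0, 216.6], [298.4, 189.8]]
0.029 [303.574 201.498] [[309.0, 215.1], [298.3, 188.3]]
green rows [(298, np.float64(190.0), np.float64(193.0)), (299, np.float64(190.0), np.float64(196.0)), (300, np.float64(190.0), np.float64(198.0)), (301, np.float64(192.0), np.float64(201.0)), (302, np.float64(195.0), np.float64(204.0)), (303, np.float64(197.0), np.float64(206.0)), (304, np.float64(200.0), np.float64(207.0)), (305, np.float64(202.0), np.float64(207.0)), (306, np.float64(205.0), np.float64(206.0))]
blue side [356.103 221.4  ]
0.017 [355.58 221.54]
0.022 [355.634 219.985]
```

The handle fan is right (-53/-105/-155°), but the bar height says the strainer sits about 6 mm high. I'll check the small pan's true centre from the earlier picture.

```bash
python3 - <<'E'
from h import *
g=cv2.cvtColor(cv2.imread("pics/t13.png"),cv2.COLOR_BGR2GRAY).astype(int)
print("pred centres px4", [((proj("top",[(.564,-.013,z)])[0]-[270,170]+.5)*4).round(0).tolist() for z in(.01,.075,.089)])
f=602.9/1.77*4;print("radii px4 large o/i, med o/i, small o/i",[round(r*602.9/(1.857-z)*4,1) for r,z in((.07,.075),(.067,.075),(.061,.082),(.058,.082),(.052,.089),(.049,.089))])
print("row 296 from left", [(c,g[296,c]) for c in range(100,160,2)])
print("col 200 down", [(r,g[r,200]) for r in range(196,260,2)])
print("col 200 bottom", [(r,g[r,200]) for r in range(330,400,2)])
E
```

```text
pred centres px4 [[201.0, 302.0], [202.0, 296.0], [202.0, 295.0]]
radii px4 large o/i, med o/i, small o/i [94.7, 90.7, 82.9, 78.8, 70.9, 66.8]
row 296 from left [(100, np.int64(141)), (102, np.int64(140)), (104, np.int64(139)), (106, np.int64(129)), (108, np.int64(114)), (110, np.int64(91)), (112, np.int64(70)), (114, np.int64(55)), (116, np.int64(52)), (118, np.int64(60)), (120, np.int64(76)), (122, np.int64(91)), (124, np.int64(97)), (126, np.int64(91)), (128, np.int64(72)), (130, np.int64(62)), (132, np.int64(73)), (134, np.int64(83)), (136, np.int64(84)), (138, np.int64(77)), (140, np.int64(65)), (142, np.int64(57)), (144, np.int64(59)), (146, np.int64(65)), (148, np.int64(71)), (150, np.int64(76)), (152, np.int64(79)), (154, np.int64(80)), (156, np.int64(80)), (158, np.int64(80))]
col 200 down [(196, np.int64(144)), (198, np.int64(138)), (200, np.int64(130)), (202, np.int64(116)), (204, np.int64(102)), (206, np.int64(86)), (208, np.int64(74)), (210, np.int64(70)), (212, np.int64(76)), (214, np.int64(82)), (216, np.int64(82)), (218, np.int64(81)), (220, np.int64(76)), (222, np.in
[... 455 characters left out ...]
(334, np.int64(77)), (336, np.int64(78)), (338, np.int64(77)), (340, np.int64(78)), (342, np.int64(77)), (344, np.int64(78)), (346, np.int64(77)), (348, np.int64(77)), (350, np.int64(72)), (352, np.int64(63)), (354, np.int64(61)), (356, np.int64(68)), (358, np.int64(83)), (360, np.int64(101)), (362, np.int64(103)), (364, np.int64(84)), (366, np.int64(65)), (368, np.int64(62)), (370, np.int64(67)), (372, np.int64(76)), (374, np.int64(81)), (376, np.int64(77)), (378, np.int64(69)), (380, np.int64(61)), (382, np.int64(63)), (384, np.int64(75)), (386, np.int64(97)), (388, np.int64(116)), (390, np.int64(133)), (392, np.int64(138)), (394, np.int64(144)), (396, np.int64(153)), (398, np.int64(159))]
```

```bash
python3 - <<'E'
from h import *
t=get_image("top");g=cv2.cvtColor(t,cv2.COLOR_RGB2GRAY).astype(np.float32)
c=np.array([.565,-.013])
for z in(.105,):
    rr=np.arange(.040,.078,.001)
    for a in range(0,360,30):
        P=np.c_[c[0]+rr*np.cos(np.radians(a)),c[1]+rr*np.sin(np.radians(a)),0*rr+z];uv=proj("top",P).astype(np.float32)
        v=cv2.remap(g,uv[None,:,0],uv[None,:,1],2)[0];print(a,v.astype(int).tolist())
E
```

```text
0 [72, 76, 80, 83, 84, 83, 84, 85, 87, 93, 101, 108, 114, 115, 112, 104, 94, 83, 72, 66, 64, 67, 73, 82, 90, 93, 100, 109, 118, 126, 131, 133, 134, 136, 135, 135, 135, 134]
30 [59, 58, 57, 58, 60, 62, 64, 65, 67, 74, 88, 99, 109, 114, 114, 108, 96, 85, 73, 64, 56, 54, 57, 65, 77, 91, 109, 121, 128, 131, 135, 135, 134, 134, 134, 133, 133, 134]
60 [64, 64, 65, 65, 65, 63, 61, 62, 67, 78, 90, 103, 113, 117, 116, 109, 98, 86, 72, 63, 58, 56, 54, 57, 65, 81, 95, 110, 122, 130, 133, 134, 135, 135, 133, 132, 131, 130]
90 [64, 63, 63, 63, 63, 61, 60, 64, 71, 79, 91, 101, 109, 116, 120, 119, 113, 105, 94, 80, 68, 59, 52, 50, 55, 65, 77, 93, 110, 122, 133, 142, 145, 147, 149, 149, 149, 148]
120 [60, 60, 60, 60, 61, 60, 59, 62, 72, 84, 98, 112, 118, 120, 121, 121, 119, 114, 105, 97, 86, 74, 64, 59, 57, 58, 64, 76, 89, 100, 108, 117, 121, 124, 126, 129, 130, 130]
150 [60, 61, 61, 60, 60, 60, 61, 63, 67, 75, 85, 93, 101, 104, 102, 97, 93, 92, 92, 91, 85, 76, 66, 58, 55, 57, 61, 68, 77, 89, 98, 102, 104, 110, 115, 121, 126, 129]
180 [62, 62, 62, 62, 62, 62, 63, 64, 69, 77, 84, 92, 98, 100, 98, 91,
[... 201 characters left out ...]
64, 65, 64, 64, 64, 64, 63, 64, 66, 68, 68, 69, 70, 72]
240 [76, 79, 80, 81, 81, 80, 76, 73, 71, 72, 77, 86, 95, 100, 98, 90, 80, 69, 62, 60, 61, 62, 62, 63, 65, 70, 78, 85, 90, 94, 95, 98, 101, 103, 102, 101, 101, 102]
270 [89, 87, 85, 81, 75, 68, 63, 60, 61, 64, 68, 71, 74, 73, 70, 66, 63, 61, 60, 60, 61, 62, 62, 62, 64, 69, 73, 78, 82, 84, 85, 85, 84, 84, 83, 83, 83, 83]
300 [61, 57, 57, 62, 69, 75, 80, 87, 91, 94, 97, 102, 105, 106, 101, 94, 83, 71, 62, 59, 60, 63, 64, 65, 67, 68, 69, 70, 70, 70, 71, 71, 71, 71, 71, 71, 72, 73]
330 [58, 55, 56, 61, 67, 73, 79, 84, 88, 93, 101, 108, 113, 113, 107, 100, 90, 79, 71, 64, 59, 57, 58, 62, 69, 74, 78, 82, 84, 85, 86, 86, 85, 85, 84, 84, 84, 85]
```

```bash
python3 - <<'E'
from h import *
sd=get_image("side");g=cv2.cvtColor(sd,cv2.COLOR_RGB2GRAY).astype(np.float32)
a=np.radians(110);C=np.array([.565,-.013])
for n,r,z in(("strainer45",.053,.102),("strainer51",.053,.108),("small",.052,.089),("med",.061,.082),("large",.07,.075),("largefoot",.062,.01),("trivet edge",.068,.01)):
    print(n,proj("side",[(C[0]+r*np.cos(a),C[1]+r*np.sin(a),z)]).round(1)[0], end='; ')
print()
for col in(310,315,320): print(col,[(r,int(g[r,col-1:col+2].mean())) for r in range(226,276)])
s14=cv2.imread("pics/s12.png")
big=cv2.resize(sd[200:275,275:355],None,fx=8,fy=8,interpolation=cv2.INTER_CUBIC);cv2.imwrite("pics/s16.png",big[:,:,::-1])
E
```

```text
strainer45 [314.5 235.8]; strainer51 [314.5 233.9]; small [314.6 239.7]; med [314.7 243.9]; large [314.8 248.2]; largefoot [315.1 265.9]; trivet edge [315.2 267.4]; 
310 [(226, 125), (227, 125), (228, 126), (229, 125), (230, 125), (231, 125), (232, 129), (233, 134), (234, 129), (235, 101), (236, 69), (237, 58), (238, 67), (239, 84), (240, 90), (241, 90), (242, 98), (243, 105), (244, 97), (245, 89), (246, 88), (247, 94), (248, 104), (249, 103), (250, 95), (251, 91), (252, 90), (253, 90), (254, 90), (255, 90), (256, 91), (257, 91), (258, 92), (259, 91), (260, 92), (261, 91), (262, 91), (263, 90), (264, 91), (265, 96), (266, 109), (267, 121), (268, 119), (269, 106), (270, 106), (271, 132), (272, 159), (273, 167), (274, 166), (275, 164)]
315 [(226, 132), (227, 130), (228, 130), (229, 131), (230, 130), (231, 129), (232, 130), (233, 134), (234, 134), (235, 113), (236, 78), (237, 62), (238, 71), (239, 86), (240, 92), (241, 95), (242, 99), (243, 104), (244, 105), (245, 98), (246, 92), (247, 94), (248, 99), (249, 102), (250, 96), (251, 92), (252, 91), (253, 93), (254, 93), (255, 92), (256, 92), (257, 92), (258, 94), (259, 93), (260, 93), (261, 93), (262, 94), (263, 94), (264, 93), (265, 95), (266, 104), (267, 117), (268, 112), (269, 97), (270, 92), (271, 114), (272, 150), (273, 165), (274, 168), (275, 168)]
320 [(226, 125), (227, 124), (228, 124), (229, 123), (230, 122), (231, 121), (232, 124), (233, 131), (234, 127), (235, 97), (236, 68), (237, 62), (238, 80), (239, 103), (240, 103), (241, 96), (242, 100), (243, 110), (244, 102), (245, 94), (246, 94), (247, 101), (248, 111), (249, 102), (250, 93), (251, 91), (252, 90), (253, 91), (254, 91), (255, 92), (256, 92), (257, 93), (258, 92), (259, 91), (260, 91), (261, 91), (262, 91), (263, 92), (264, 92), (265, 94), (266, 104), (267, 115), (268, 118), (269, 107), (270, 108), (271, 132), (272, 157), (273, 167), (274, 167), (275, 167)]
```

View pics/s16.png

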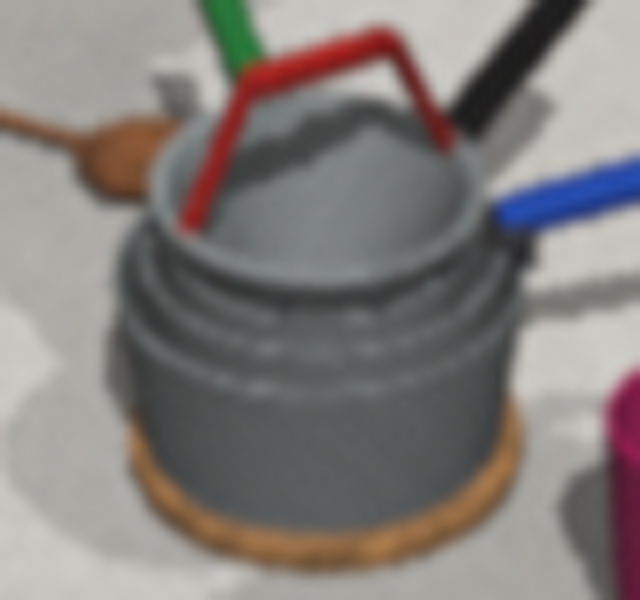

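The crop shows a level, centred stack: rims at the predicted rows, strainer lip symmetric. Its bar still reads a few mm high, and a steep cone can wedge slightly off-centre, so I'll regrip it once and reseat it by feel.

```bash
python3 - <<'E'
from h import *
print(rows((.565,-.0125,.245),-40.3))
E
```

```text
(array([-45.86,  13.99,   0.32]), array([-0.16,  0.14,  0.03]))
```

Emit:
move_arm([
  [130,[-4,1.2,0],[0,0,0]],
  [130,[-8,2.4,0],[0,0,0]],
  [130,[-12,3.6,0],[0,0,0]],
  [130,[-16,4.8,0],[0,0,0]],
  [130,[-20,6,0],[-0.1,0.1,0]],
  [130,[-24,7.2,0],[-0.1,0.1,0]],
  [130,[-28,8.4,0],[-0.1,0.1,0]],
  [130,[-32,9.6,0],[-0.2,0.1,0]],
  [130,[-36,10.9,0],[-0.2,0.1,0]],
  [130,[-40,12.1,0],[-0.2,0.1,0]],
  [130,[-44,13.4,0],[-0.2,0.1,0]],
  [130,[-45.9,14,0],[-0.2,0.1,0]],
])

```text
time: 37.75
eef_pos: [0.566, -0.0073, 0.2486]
orientation: [179.8, 0.3, -129.9]
wrist_force: [-0.5, -0.6, -1.1]
opening: 0.0422
```

```bash
python3 - <<'E'
from h import *
s=bot.sense();print(s["eef_pos"],s["orientation"],rows((.565,-.0125,.13),-40.3))
E
```

```text
[ 0.566 -0.007  0.249] [ 179.831    0.256 -129.895] (array([ 0.52, -0.29, 11.86]), array([0.03, 0.05, 0.08]))
```

Emit:
move_arm([
  [130,[0.5,-0.3,2],[0,0,0.1]],
  [130,[0.5,-0.3,5],[0,0,0.1]],
  [130,[0.5,-0.3,8],[0,0,0.1]],
  [130,[0.5,-0.3,10.5],[0,0,0.1]],
  [130,[0.5,-0.3,11.7],[0,0,0.1]],
  [130,[0.5,-0.3,11.7],[0,0,0.1]],
  [255,[0.5,-0.3,11.7],[0,0,0.1]],
  [255,[0.5,-0.3,11.7],[0,0,0.1]],
  [255,[0.5,-0.3,11.7],[0,0,0.1]],
  [255,[0.5,-0.3,11.7],[0,0,0.1]],
  [255,[0.5,-0.3,11.7],[0,0,0.1]],
  [255,[0.5,-0.3,11.7],[0,0,0.1]],
], grip_force=50)

```text
time: 38.75
eef_pos: [0.5659, -0.0121, 0.1329]
orientation: [179.9, 0.4, -130.4]
wrist_force: [-2.3, 1.9, 6.4]
opening: 0.0087
```

Emit:
move_arm([
  [255,[0,0,0],[0,0,0]],
  [255,[0,0,0],[0,0,0]],
  [255,[0,0,-0.4],[0,0,0]],
  [255,[0,0,-0.8],[0,0,0]],
  [255,[0,0,-1.0],[0,0,0]],
  [255,[0,0,-1.0],[0,0,0]],
  [255,[0,0,-1.0],[0,0,0]],
])

```text
time: 39.33
eef_pos: [0.5659, -0.0122, 0.143]
orientation: [179.9, 0.4, -130.4]
wrist_force: [-0.0, 0.3, -1.5]
opening: 0.009
```

```bash
python3 - <<'E'
from h import *
s=bot.sense();print(s["eef_pos"],s["orientation"],s["wrist_force"],rows((.565,-.0145,.131),-40.3))
sd=get_image("side");us=blob(sd,'red',(315,212),30);print("red side",us.mean(0))
g=cv2.cvtColor(sd,cv2.COLOR_RGB2GRAY).astype(np.float32);print([(r,int(g[r,314:317].mean())) for r in range(226,252)])
E
```

```text
[ 0.566 -0.012  0.143] [ 179.908    0.377 -130.395] [-0.012  0.276 -1.528] (array([ 0.24, -0.08,  1.2 ]), array([ 0.02,  0.08, -0.02]))
red side [300.312 218.219]
[(226, 132), (227, 131), (228, 131), (229, 131), (230, 128), (231, 112), (232, 81), (233, 63), (234, 62), (235, 64), (236, 62), (237, 61), (238, 66), (239, 80), (240, 86), (241, 88), (242, 91), (243, 98), (244, 100), (245, 92), (246, 86), (247, 87), (248, 93), (249, 96), (250, 90), (251, 87)]
```

Emit:
move_arm([
  [255,[0.25,-0.1,0],[0,0.1,0]],
  [255,[0.25,-0.1,0.4],[0,0.1,0]],
  [255,[0.25,-0.1,0.8],[0,0.1,0]],
  [255,[0.25,-0.1,1.1],[0,0.1,0]],
  [255,[0.25,-0.1,1.3],[0,0.1,0]],
  [255,[0.25,-0.1,1.4],[0,0.1,0]],
  [255,[0.25,-0.1,1.4],[0,0.1,0]],
])

```text
time: 39.97
eef_pos: [0.5676, -0.014, 0.1327]
orientation: [-179.8, 0.1, -130.3]
wrist_force: [-6.1, 5.1, 26.4]
opening: 0.0089
```

Same seat height at a different lateral offset under a firm press, so the seat is genuine: off-centre it would have risen. Unload, re-centre and release.

Emit:
move_arm([
  [255,[0,0,-0.4],[0,0,0]],
  [255,[0,0.15,-0.6],[0,0,0]],
  [255,[0,0.15,-0.6],[0,0,0]],
  [255,[0,0.15,-0.3],[0,0,0]],
  [255,[0,0.15,-0.1],[0,0,0]],
  [255,[0,0.15,-0.1],[0,0,0]],
  [255,[0,0.15,-0.1],[0,0,0]],
])

```text
time: 40.55
eef_pos: [0.5663, -0.0132, 0.1331]
orientation: [-179.9, 0.1, -130.3]
wrist_force: [-0.8, 0.5, 0.9]
opening: 0.0086
```

Emit:
move_arm([
  [225,[0,0,0],[0,0,0]],
  [210,[0,0,0],[0,0,0]],
  [195,[0,0,0],[0,0,0]],
  [195,[0,0,0],[0,0,0]],
  [195,[0,0,0],[0,0,0]],
  [160,[0,0,0],[0,0,0]],
  [130,[0,0,0],[0,0,0]],
  [130,[0,0,0],[0,0,0]],
  [130,[0,0,-1],[0,0,0]],
  [130,[0,0,-4],[0,0,0]],
  [130,[0,0,-8],[0,0,0]],
  [130,[0,0,-11],[0,0,0]],
])

```text
time: 41.55
eef_pos: [0.5663, -0.0133, 0.2465]
orientation: [-179.8, 0.1, -130.3]
wrist_force: [0.9, 0.6, 0.6]
opening: 0.0416
```

Emit:
move_arm([
  [130,[4,-1.2,0],[0,0,0]],
  [130,[8,-2.4,0],[0,0,0]],
  [130,[12,-3.6,0],[0,0,0]],
  [130,[16,-4.8,0],[0,0,0]],
  [130,[20,-6,0],[0,0,0]],
  [130,[24,-7.2,0],[0,0,0]],
  [130,[28,-8.4,0],[0,0,0]],
  [130,[32,-9.6,0],[0,0,0]],
  [130,[36,-10.8,0],[0,0,0]],
  [130,[40,-12,0],[0,0,0]],
  [130,[44,-13.2,0],[0,0,0]],
  [130,[46,-14,0],[0,0,0]],
])

```text
time: 42.55
eef_pos: [0.3736, -0.4579, 0.2472]
orientation: [-179.7, 0.1, -130.4]
wrist_force: [0.7, 0.6, 0.5]
opening: 0.0415
```

```bash
python3 - <<'E'
from h import *
s=bot.sense();print(s["time"],s["eef_pos"])
t=get_image("top");sd=get_image("side")
print("large",rim(t,(.564,-.012),.07,.075))
ut=blob(t,'red',(320,240),30);print("bar",ray("top",ut.mean(0),.15)[0])
us=blob(sd,'red',(315,215),30);print([(int(c),us[us[:,0]==c,1].mean()) for c in(306,310,314,318,323)])
gs=cv2.cvtColor(sd,cv2.COLOR_RGB2GRAY).astype(np.float32);print([(r,int(gs[r,314:317].mean())) for r in range(231,250)])
g=cv2.cvtColor(t,cv2.COLOR_RGB2GRAY).astype(np.float32);rr=np.arange(.045,.0565,.0005);E=[]
for a in range(0,360,15):
    P=np.c_[.565+rr*np.cos(np.radians(a)),-.013+rr*np.sin(np.radians(a)),0*rr+.105];uv=proj("top",P).astype(np.float32)
    E.append((a,rr[cv2.remap(g,uv[None,:,0],uv[None,:,1],2)[0].argmax()]))
E=np.array(E);A=np.c_[np.cos(np.radians(E[:,0])),np.sin(np.radians(E[:,0])),np.ones(len(E))];print("strainer lip offset from (.565,-.013), r:",np.linalg.lstsq(A,E[:,1],rcond=None)[0])
for n,col,near,off,z0 in(("green",'green',(345,215),.05,.024),("blue",'blue',(335,280),.059,.017),("black",'black',(342,264),.068,.01)):
    print(n,pan(t,col,near,(.564,-.012),off,z0=z0,rad=40)[:2])
i0=cv2.imread("pics/top0.png")[:,:,::-1].astype(int)
for n,(x,y) in dict(bowl=(223,210),tumbler=(300,294),salt=(257,171),jam=(149,231),mug=(484,228),spoon=(366,175)).items(): print(n,np.abs(t[y-16:y+16,x-16:x+16].astype(int)-i0[y-16:y+16,x-16:x+16]).mean().round(1),end=' ')
E
```

```text
42.55 [ 0.374 -0.458  0.247]
large (array([ 0.564, -0.013]), np.float64(0.06892417181052113), np.int64(76), np.float64(0.0005688572405994019))
bar [ 0.564 -0.012  0.15 ]
[(306, np.float64(210.5)), (310, np.float64(209.0)), (314, np.float64(208.0)), (318, np.float64(206.5)), (323, np.float64(205.0))]
[(231, 128), (232, 128), (233, 133), (234, 138), (235, 127), (236, 92), (237, 67), (238, 75), (239, 94), (240, 96), (241, 95), (242, 98), (243, 104), (244, 106), (245, 98), (246, 91), (247, 93), (248, 99), (249, 102)]
strainer lip offset from (.565,-.013), r: [-0.     0.     0.053]
green (array([ 0.566, -0.017]), np.float64(-51.44502609091464))
blue (array([ 0.565, -0.014]), np.float64(-154.9697377906043))
black (array([ 0.564, -0.005]), np.float64(-104.64300689596682))
bowl 3.5 tumbler 7.9 salt 3.0 jam 3.4 mug 5.3 spoon 10.2
```

```bash
python3 - <<'E'
from h import *
t=get_image("top");i0=cv2.imread("pics/top0.png")[:,:,::-1].copy()
for im in(i0,t):
    h=cv2.cvtColor(im,cv2.COLOR_RGB2HSV)
    m=cv2.inRange(h,np.array((155,90,40)),np.array((178,255,255)));v,u=np.nonzero(m[280:310,286:316]);print("tumbler",u.mean()+286,v.mean()+280,end=' ')
    m=cv2.inRange(h,np.array((5,90,40)),np.array((20,255,255)));v,u=np.nonzero(m[130:200,355:385]);print("spoon",u.mean()+355,v.mean()+130)
print(bot.sign_off())
E
```

```text
tumbler 300.8158640226629 293.4504249291785 spoon 370.10360360360363 157.26576576576576
tumbler 300.9707602339181 293.32163742690057 spoon 370.14285714285717 156.85253456221199
the job is handed in; nothing more can be done
None
```

The saucepans are stacked on the trivet with the strainer seated on top, and I handed the job in at about 43 s. Only the large, medium and small pans were there; no orange-handled mini pan showed in any view.

**Last checks that came out well:**
- **Large pan:** its rim is about 3 mm off the trivet centre.
- **Nesting:** the medium and small rims are at the heights expected if each pan stands flat in the next.
- **Handles:** large about -105°, medium about -155° and small about -52°. That is at least 50° between any two, and both are well within a quarter turn of the large pan's.
- **Strainer:** its lip is centred to about 1 mm on the stack and the bar is level to about 1–2°.
- **Other things:** the tumbler and spoon measured unmoved. The rest I judged only by little change between the first and last pictures.

**Problems and disagreements:**
- **Missed grasp:** the first grasp missed because the fingertips sat about 25 mm higher than the reported pose implied. I corrected for that on every later grasp.
- **Large pan re-placed:** it first landed about 5 mm off centre, so I gripped it again and moved it.
- **Strainer height:** it first sat about 6 mm high, and I reseated it once. Afterwards the lip matched the expected height, but the handle bar still read about 3–4 mm high, so its exact depth is uncertain.
- **Over budget:** I viewed 18 pictures, against a budget of 14.

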